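# Dose the open vial at the bench pump dispenser

### The job

Dose the open vial at the bench dispenser: take the open, uncapped glass vial out of the wooden rack and stand it upright on the dispenser's rubber mat with its mouth right under the spout; then push the pump head fully down and let it spring back up, and put the vial back into its empty hole in the rack. Keep the vial upright and do not drop it, do not work the pump unless the vial is under the spout, and leave the capped vials and the other things on the bench as they are.

Things in the scene. Friction and masses are not known exactly. Their poses are not given: they have to be found in the camera images.
- rack: Light wooden vial rack, fixed, 216 mm long (along its y), 64 mm wide, 46 mm high. Origin: centre of its underside. Three 29 mm holes in a row along y at -60, 0, +60 mm, in a 10 mm deck whose top is 42 mm up. Vials stand on the base board 10 mm above the bench and rise 63 mm above the deck. The open vial and two capped ones fill the holes, in any order.
- vial_open: The open vial: brown glass tube with no cap, 95 mm tall, about 35 g. Body 26 mm in diameter up to 80 mm, then a 23 mm neck to the mouth (19 mm clear). Origin: centre of its underside; z points up to the mouth.
- vial_mouth (a point): Centre of the open vial's mouth, 95 mm above its underside.
- vial_capped_0: Brown glass vial with a black ribbed cap, 26 mm in diameter, 98 mm tall; stands in the rack; leave it there. Origin: centre of its underside.
- vial_capped_1: A second vial like vial_capped_0; leave it in the rack.
- dispenser: Bench dispenser, fixed: dark steel base 195 x 92 mm with a black rubber mat and a white bottle, 68 mm in diameter, with a black pump. Origin at bench height; x runs from the mat to the bottle. Pump axis at x = +40 mm, collar top 123 mm up; a bracket stands behind at x = +88 mm. Mat: x -78 to -6, y -36 to +36 mm, top 12 mm up. The spout runs from the pump head along -x above the mat.
- drip_mat (a point): Point on top of the mat, 12 mm above the bench, straight below the spout's tip: where the vial's underside belongs. z points up, x toward the bottle.
- spout_tip (a point): Lower end of the spout's 6 mm nozzle, 124 mm above the bench with the pump up (17 mm above the mouth of a vial on the mat; 5 mm with it down). The 8 mm spout arm runs level to the pump head 76 mm away, its top 150 mm up. Bring the vial in low from the spout's free end, along the dispenser's +x, a finger either side of the spout; lean the gripper away from the bottle to clear it.
- pump_top (a point): Centre of the pump head's top: a black disc 30 mm in diameter, slightly dished, 152 mm above the bench when up. Push here straight down.
- pump (a joint): Pump travel in m: 0 up, 0.012 fully down. Sprung: 3 N starts it, about 8 N holds it down; it returns by itself. The spout moves with it.
- jar_teal: Small paint jar with white cap, 42 mm in diameter, 46 mm high; bystander. Origin: centre of its underside.
- jar_white: Small white paint jar with white cap, 46 mm in diameter, 50 mm high; bystander, left of the rack in front of the big blue toolbox. The toolbox is fixed and much taller than the rack: its near corner stands at about x = 0.50, y = 0.20 m, so swing in above it or closer to the base. Origin: centre of the jar's underside.

How it is judged:
On the way, in this order (a step that is already met when the one before it is completed fails the run):
1. the open vial stands upright on the mat, let go, its mouth within 9 mm of plumb under the spout's tip (horizontal distance between vial_mouth and spout_tip below 0.009 m and angle between vial_open's own z axis and vertical below 0.1 rad and z of vial_open in the frame of drip_mat between -0.004 and 0.004 m and contact force between the fingers and vial_open below 0.1 N and linear speed of vial_open below 0.02 m/s), for 0.2 s.
2. the pump head is pushed down at least 10 of its 12 mm with the vial still under the spout (horizontal distance between vial_mouth and spout_tip below 0.009 m and angle between vial_open's own z axis and vertical below 0.1 rad and z of vial_open in the frame of drip_mat between -0.004 and 0.004 m and value of joint pump above 0.01 m), for 0.1 s.
3. the pump has come back up with the vial still under the spout (horizontal distance between vial_mouth and spout_tip below 0.009 m and angle between vial_open's own z axis and vertical below 0.1 rad and z of vial_open in the frame of drip_mat between -0.004 and 0.004 m and value of joint pump below 0.002 m), for 0.1 s.
At the end, for the whole second after the job is handed in: The open vial stands at rest, upright (within 0.08 rad), back in the rack hole it came from, on the base board (within 6 mm of where it was at the start); the pump is up (within 2 mm); the capped vials are within 10 mm, the paint jars within 20 mm of where they stood (distance of vial_open from where it was at the start of the episode below 0.006 m and angle between vial_open's own z axis and vertical below 0.08 rad and linear speed of vial_open below 0.01 m/s and value of joint pump below 0.002 m and not (distance of vial_capped_0 from where it was at the start of the episode above 0.01 m) and not (distance of vial_capped_1 from where it was at the start of the episode above 0.01 m) and not (distance of jar_teal from where it was at the start of the episode above 0.02 m) and not (distance of jar_white from where it was at the start of the episode above 0.02 m)); the robot touches nothing.
It fails at once if the pump is worked (more than 3 mm) while the open vial is not standing under the spout (value of joint pump above 0.003 m and not (horizontal distance between vial_mouth and spout_tip below 0.009 m and angle between vial_open's own z axis and vertical below 0.1 rad and z of vial_open in the frame of drip_mat between -0.004 and 0.004 m)).
It fails at once if the open vial is tipped by more than 0.5 rad (angle between vial_open's own z axis and vertical above 0.5 rad).
It fails at once if the open vial is dropped (moves faster than 0.6 m/s with no finger on it) (linear speed of vial_open above 0.6 m/s and contact force between the fingers and vial_open below 0.1 N).
It fails at once if a capped vial is pulled or knocked out of place by more than 20 mm (distance of any of vial_capped_0, vial_capped_1 from where it was at the start of the episode above 0.02 m).
It fails at once if a paint jar is pushed by more than 30 mm (distance of any of jar_teal, jar_white from where it was at the start of the episode above 0.03 m).
It also fails if it takes over 72 s, if anything falls off the work surface, if the arm or the gripper's body presses on something with over 40 N, if the wrist force passes 120 N, or if a joint passes its speed limit or range.

### The arm

A 7-joint arm with a two-finger parallel gripper is mounted at the origin on a cart in front of the work surface, level with it; the furniture and walls round the work are solid. World frame = base frame: x ahead of the robot, y to its left, z up, the work surface at z = 0. Lengths are in m, angles in rad, forces in N, time in s.
With the tool pointing down it reaches from about 0.425 to 0.875 m from the base axis. Payload 4.7 kg.
Tool frame: the origin (TCP) lies at the very end of the fingers, on their centre line; the grasp point (between the pads) lies 19 mm behind it; z points along the fingers, y is the line along which they close (so a half turn about z gives the same grasp; the last joint's range is limited). The gripper opens to 87 mm and grips with 3 to 60 N. Pads are 19 mm wide; open, the fingers measure 117 mm over their backs; the gripper's body (75 mm by 190 mm) begins 51 mm behind the grasp point.
Start: joints at [0.014, 0.321, -0.07, 1.45, 0.023, 1.371, -0.057], TCP at [0.65, -0, 0.223] pointing down, gripper open.
Joint ranges: [-2.86, 2.86], [-0.3, 2.09], [-1.38, 1.24], [0.06, 2.45], [-1.56, 4.7], [0.09, 2.05], [-2.69, 2.69]. Speed limits (rad/s): [2.57, 2.57, 3.14, 3.14, 3.14, 3.14, 3.14].

### API

Orientations are given as a rotation vector (axis times angle).
In Python, from bench import ctrl, vision gives the robot as it stands.
- The arm moves only by the tool jog_arm, never from a script. Its argument "increments" is a list of rows, each an object of numbers: "tx", "ty", "tz": the shift along the tool's x, y, z in mm; "wx", "wy", "wz": the turn, a rotation vector about the tool's x, y, z in rad; "gripper": the opening, from 0 (shut) to 1 (fully open). In form: [{"tx": .., "ty": .., "tz": .., "wx": .., "wy": .., "wz": .., "gripper": ..}, ...]. A call has exactly 5 rows; each row is the pose to reach, as a shift and turn from the pose commanded when the call began, along the tool's axes at that moment; what a row does not reach only later rows make up. A row lasts 1/12 s, in which the tool goes at most 41.7 mm and 7.16 degrees, less where a joint would pass 70% of its speed; a pose out of reach is approached as far as the arm can. A call with a gripper value outside its range is refused whole. The fingers move at their own pace and stop on an object; "grip_force" is the grip in N (left out, the last holds). Time passes only in rows, so rows that repeat a pose let the fingers close, or fill a call up. It gives the time, the measured TCP pose, the force, the opening and the grip force at its end, in the units of the state.
- ctrl.get_state(): the state, without advancing time (a new reading comes with each control period).
- vision.get_image(name): name is "scene" or "side" or "wrist"; returns a dict with "color" (420x560x3 uint8, blue, green, red), "fx", "fy", "cx", "cy" (pixels), "extrinsics" (4x4, takes a point from world to camera coordinates). Camera axes: x right, y down, z forward; pixel columns grow to the right and rows downward; lengths in m; the calibration is good to about 2 mm. A picture is of the moment at which its call begins. There is no depth.
- ctrl.close_job(): hands the job in; it is judged then, once.
Trained networks look in the newest picture that a camera, given by its name, has taken for a name from the list of things; names that differ only in an ending like _2 or _b are one class to them, and where a whole thing is asked for, a point or a joint stands for the part that bears it (a point fixed in the world has none). Each returns a list of dicts, best first, with "conf" (0 to 1); they miss things now and then, are a little off and sometimes report something else, mostly with a low value. They report only what shows in the picture. A call takes as long as a camera call.
- vision.spot_in(camera, thing): "bbox" ([left, top, right, bottom] in pixels, round what is visible of it).
The state is a dict: "time": time; "joint_positions": joint angles; "qd": joint speeds; "joint_torque": joint torques, N m; "position": TCP position; "tool_rot": TCP orientation; "ft_force": force on the tool from outside, world axes, zero at the start; "torque": the same for the moment, N m; "grip_width": opening from 0.0 (shut) to 1.0 (fully open); "grip_force": force on a finger pad.
Only numpy, scipy, OpenCV 4.12 (cv2) and the standard library are available. Lean on these libraries where they do the work, as an engineer would, in place of code of your own. Each camera call takes 0.05 s, during which the arm holds its last target. There are 200 camera calls.

## Working session

There is one attempt and no reset: what is moved stays moved. The work goes in short steps, Python scripts to look and compute and a tool call to move; the robot and the scene stay as the last step left them, time stands still between calls to the robot, and variables do not carry over. Pictures are saved under pics/ and viewed, at most 10 in all, crops included, and the job is handed in when it is done.

Besides the shell and the picture viewer there is one more tool, called after ">>>" by a JSON object that holds its "method" and its "body", one argument or row to a line. jog_arm: Moves the arm, as the interface text tells. Its arguments: {"type":"object","properties":{"increments":{"type":"array"},"grip_force":{"type":"number"}},"required":["increments"]}

```bash
mkdir -p pics; ls; cat > h.py <<'E'
import numpy as np, cv2
from bench import ctrl, vision
def save(n,f):
    im=vision.get_image(n); cv2.imwrite('pics/'+f,im['color']); return im
def ray(im,u,v):
    E=np.array(im['extrinsics']);R=E[:3,:3];t=E[:3,3]
    d=R.T@np.array([(u-im['cx'])/im['fx'],(v-im['cy'])/im['fy'],1]); return -R.T@t,d
def onz(im,u,v,z):
    o,d=ray(im,u,v); return o+d*(z-o[2])/d[2]
def proj(im,p):
    E=np.array(im['extrinsics']);c=E[:3,:3]@np.array(p)+E[:3,3]
    return np.array([im['fx']*c[0]/c[2]+im['cx'],im['fy']*c[1]/c[2]+im['cy']])
def tri(rs):
    A=0;b=0
    for o,d in rs:
        d=d/np.linalg.norm(d);P=np.eye(3)-np.outer(d,d);A=A+P;b=b+P@o
    return np.linalg.solve(A,b)
E
python3 - <<'E'
from h import *
ims={}
for n in ('scene','side'):
    im=save(n,n+'0.png'); ims[n]=im
    print(n,'cam at',ray(im,0,0)[0].round(3))
    for t in ('vial_open','vial_capped_0','vial_mouth','rack','dispenser','spout_tip','pump_top','jar_teal','jar_white'):
        print(t,[(np.round(d['bbox']).astype(int).tolist(),round(d['conf'],2)) for d in vision.spot_in(n,t)[:4]])
a=np.hstack([cv2.imread('pics/scene0.png'),cv2.imread('pics/side0.png')])
E
```

```text
pics
scene cam at [ 0.059 -0.775  0.713]
vial_open [([247, 216, 259, 251], 0.68), ([267, 228, 280, 262], 0.24)]
vial_capped_0 [([228, 204, 241, 240], 0.87), ([266, 230, 276, 260], 0.64), ([306, 260, 418, 368], 0.57)]
vial_mouth [([245, 219, 257, 246], 0.58)]
rack [([210, 221, 298, 288], 0.87)]
dispenser [([304, 261, 416, 370], 0.97)]
spout_tip []
pump_top [([343, 259, 391, 294], 0.72)]
jar_teal [([291, 221, 312, 244], 0.96)]
jar_white []
side cam at [0.333 0.795 0.561]
vial_open [([285, 217, 299, 233], 0.63)]
vial_capped_0 [([281, 230, 300, 270], 0.71), ([288, 207, 303, 223], 0.63)]
vial_mouth [([288, 219, 303, 234], 0.73)]
rack [([271, 226, 308, 298], 0.62)]
dispenser [([259, 142, 338, 211], 0.94)]
spout_tip [([285, 144, 318, 157], 0.47)]
pump_top [([287, 146, 323, 161], 0.74)]
jar_teal []
jar_white [([279, 323, 313, 366], 0.75)]
```

View pics/scene0.png

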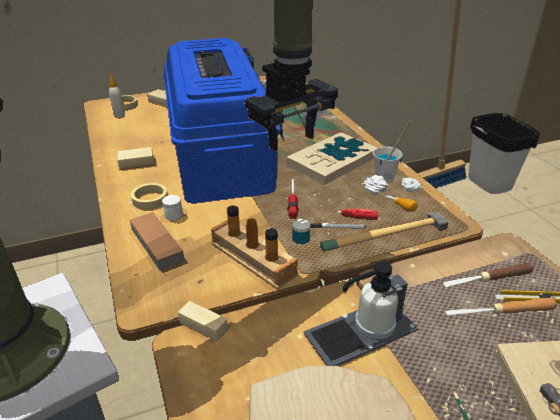

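View pics/side0.png

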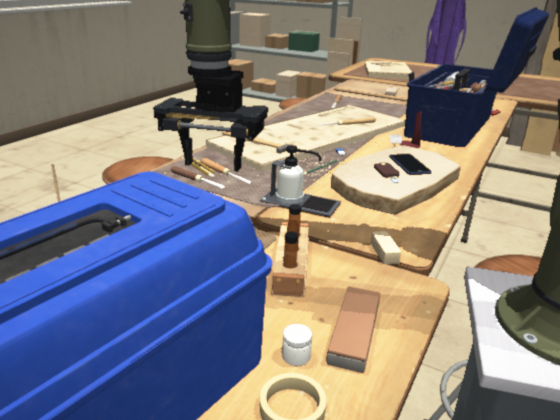

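The open vial is in the middle hole: the scene view has it at (252,233), with no black cap. The dispenser stands at (360,315), mat toward the left. I'll zoom in on the rack and dispenser.

```bash
python3 - <<'E'
from h import *
a=cv2.imread('pics/scene0.png')[195:375,200:420];b=cv2.imread('pics/side0.png')[135:300,250:350]
a=cv2.resize(a,None,fx=2.2,fy=2.2,interpolation=3);b=cv2.resize(b,None,fx=3,fy=3,interpolation=3)
h=max(a.shape[0],b.shape[0]);a=cv2.copyMakeBorder(a,0,h-a.shape[0],0,0,0);b=cv2.copyMakeBorder(b,0,h-b.shape[0],0,0,0)
c=np.hstack([a,b]);cv2.imwrite('pics/c0.png',c);print(c.shape,a.shape)
s,d=vision.get_image('scene'),vision.get_image('side')
print('vial0 far cap top scene',onz(s,233,207,.105).round(3),'near',onz(s,271,232,.105).round(3),'open',onz(s,252,219,.105).round(3))
print('side',onz(d,295,209,.105).round(3),onz(d,291,236,.105).round(3))
E
```

```text
(495, 784, 3) (495, 484, 3)
vial0 far cap top scene [0.501 0.012 0.105] near [ 0.515 -0.111  0.105] open [ 0.509 -0.05   0.105]
side [ 0.512 -0.104  0.105] [0.495 0.009 0.105]
```

View pics/c0.png

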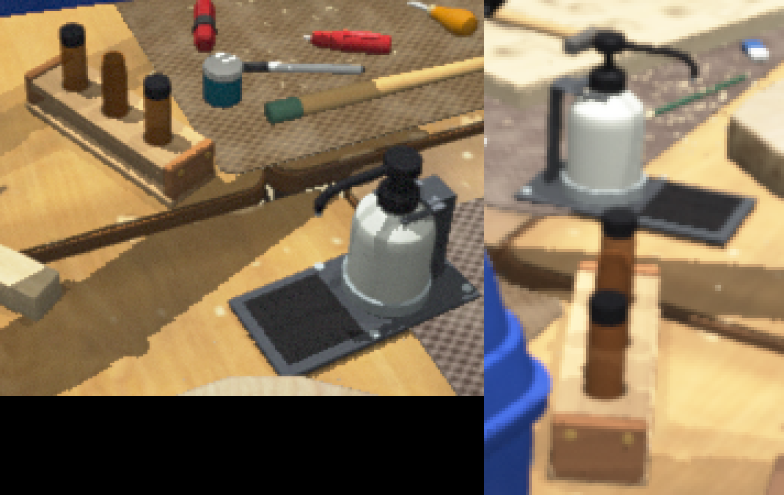

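The middle vial is the open one, with black caps on the other two. The spout tip is near scene (345,291) and side (321,160). The pump top is near scene (383,267) and side (292,147).

```bash
python3 - <<'E'
from h import *
from scipy.spatial.transform import Rotation as Ro
s,d,w=vision.get_image('scene'),vision.get_image('side'),vision.get_image('wrist')
for n,a,b,z in (('pump',(383.2,266.8),(291.7,147.3),.152),('tip',(345.5,290.9),(320.7,160),.124)):
    print(n,onz(s,*a,z).round(3),onz(d,*b,z).round(3),tri([ray(s,*a),ray(d,*b)]).round(3))
for p in ((305.5,332.7),(330.9,365),(345,315)): print('basecorner',onz(s,*p,.01).round(3))
st=ctrl.get_state();R=Ro.from_rotvec(st['tool_rot']).as_matrix();print(st['position'],R.round(3))
E=np.array(w['extrinsics']);o=ray(w,0,0)[0]
print('wristcam in tool',(R.T@(o-st['position'])).round(3),(E[:3,:3]@R).round(2),w['fx'])
E
```

```text
pump [ 0.577 -0.356  0.152] [ 0.577 -0.346  0.152] [ 0.579 -0.354  0.149]
tip [ 0.507 -0.341  0.124] [ 0.503 -0.354  0.124] [ 0.502 -0.345  0.128]
basecorner [ 0.46  -0.295  0.01 ]
basecorner [ 0.451 -0.378  0.01 ]
basecorner [ 0.548 -0.306  0.01 ]
[ 6.50018485e-01 -4.55739148e-05  2.22584082e-01] [[ 0.  1.  0.]
 [ 1. -0. -0.]
 [-0.  0. -1.]]
wristcam in tool [ 0.067 -0.001 -0.161] [[ 0.    1.   -0.  ]
 [-0.97  0.   -0.24]
 [-0.24  0.    0.97]] 306.6323461365624
```

>>> {"method": "jog_arm", "body": {
  "increments": [
    {"tx":-50,"ty":-50,"tz":-60,"wz":0.6,"gripper":0.6},
    {"tx":-50,"ty":-50,"tz":-60,"wz":0.6,"gripper":0.6},
    {"tx":-50,"ty":-50,"tz":-60,"wz":0.6,"gripper":0.6},
    {"tx":-50,"ty":-50,"tz":-60,"wz":0.6,"gripper":0.6},
    {"tx":-50,"ty":-50,"tz":-60,"wz":0.6,"gripper":0.6}
  ],
  "grip_force": 12
}}

```text
validation failed for argument at $.in...
```

>>> {"method": "jog_arm", "body": {
  "increments": [
    {"wz":0.6},
    {"wz":0.6},
    {"wz":0.6},
    {"wz":0.6},
    {"wz":0.6}
  ]
}}

```text
validation failed for argument at $.in...
```

>>> {"method": "jog_arm", "body": {
  "increments": [
    {"wz":0.25},
    {"wz":0.25},
    {"wz":0.25,"wy":0.1},
    {"wz":0.25,"wy":0.2},
    {"wz":0.25,"wy":0.3}
  ]
}}

```text
validation failed for argument at $.in...
```

>>> {"method": "jog_arm", "body": {
  "increments": [
    {"wy":0.1},
    {"wy":0.2},
    {"wy":0.3},
    {"wy":0.4},
    {"wy":0.5}
  ]
}}

```text
validation failed for argument at $.in...
```

```bash
python3 - <<'E'
from h import *
from scipy.spatial.transform import Rotation as Ro
save('wrist','w1.png')
st=ctrl.get_state();print(st['time'],np.round(st['joint_positions'],3),np.round(st['position'],4));print(Ro.from_rotvec(st['tool_rot']).as_matrix().round(3),st['grip_width'])
E
```

```text
1.3 [ 0.014  0.321 -0.07   1.451  0.023  1.371 -0.057] [ 0.65   -0.      0.2226]
[[-0.  1.  0.]
 [ 1.  0. -0.]
 [-0.  0. -1.]] 0.997266841022793
```

>>> {"method": "jog_arm", "body": {
  "increments": [
    {"tx":-50,"ty":-50,"tz":-60,"wx":0,"wy":0,"wz":0.6,"gripper":0.6},
    {"tx":-50,"ty":-50,"tz":-60,"wx":0,"wy":0,"wz":0.6,"gripper":0.6},
    {"tx":-50,"ty":-50,"tz":-60,"wx":0,"wy":0,"wz":0.6,"gripper":0.6},
    {"tx":-50,"ty":-50,"tz":-60,"wx":0,"wy":0,"wz":0.6,"gripper":0.6},
    {"tx":-50,"ty":-50,"tz":-60,"wx":0,"wy":0,"wz":0.6,"gripper":0.6}
  ],
  "grip_force": 12
}}

```text
time: 1.72
position: [0.6001, -0.0512, 0.2843]
tool_rot: [2.783, 1.454, 0.004]
ft_force: [0.1, 1.2, 0.2]
grip_width: 0.708
grip_force: 0.0
```

>>> {"method": "jog_arm", "body": {
  "increments": [
    {"tx":0,"ty":0,"tz":0,"wx":0,"wy":0,"wz":0.6,"gripper":0.6},
    {"tx":0,"ty":0,"tz":0,"wx":0,"wy":0,"wz":0.6,"gripper":0.6},
    {"tx":0,"ty":0,"tz":0,"wx":0,"wy":0,"wz":0.6,"gripper":0.6},
    {"tx":0,"ty":0,"tz":0,"wx":0,"wy":0,"wz":0.6,"gripper":0.6},
    {"tx":0,"ty":0,"tz":0,"wx":0,"wy":0,"wz":0.6,"gripper":0.6}
  ]
}}

```text
time: 2.13
position: [0.6, -0.05, 0.2826]
tool_rot: [3.089, 0.57, 0.0]
ft_force: [-0.4, 0.6, 0.2]
grip_width: 0.603
grip_force: 0.0
```

>>> {"method": "jog_arm", "body": {
  "increments": [
    {"tx":0,"ty":0,"tz":0,"wx":0,"wy":0,"wz":0.12,"gripper":0.6},
    {"tx":0,"ty":0,"tz":0,"wx":0,"wy":0,"wz":0.25,"gripper":0.6},
    {"tx":0,"ty":0,"tz":0,"wx":0,"wy":0,"wz":0.25,"gripper":0.6},
    {"tx":0,"ty":0,"tz":0,"wx":0,"wy":0,"wz":0.25,"gripper":0.6},
    {"tx":0,"ty":0,"tz":0,"wx":0,"wy":0,"wz":0.25,"gripper":0.6}
  ]
}}

```text
time: 2.55
position: [0.6, -0.0499, 0.2826]
tool_rot: [3.136, 0.195, 0.0]
ft_force: [1.0, 0.2, 0.8]
grip_width: 0.598
grip_force: 0.0
```

>>> {"method": "jog_arm", "body": {
  "increments": [
    {"tx":0,"ty":0,"tz":0,"wx":0,"wy":0.5,"wz":0,"gripper":0.6},
    {"tx":0,"ty":0,"tz":0,"wx":0,"wy":0.5,"wz":0,"gripper":0.6},
    {"tx":0,"ty":0,"tz":0,"wx":0,"wy":0.5,"wz":0,"gripper":0.6},
    {"tx":0,"ty":0,"tz":0,"wx":0,"wy":0.5,"wz":0,"gripper":0.6},
    {"tx":0,"ty":0,"tz":0,"wx":0,"wy":0.5,"wz":0,"gripper":0.6}
  ]
}}

```text
time: 2.97
position: [0.5919, -0.051, 0.2751]
tool_rot: [-3.012, -0.181, -0.756]
ft_force: [-2.0, -0.7, -3.4]
grip_width: 0.599
grip_force: 0.0
```

```bash
python3 - <<'E'
from h import *
from scipy.spatial.transform import Rotation as Ro
save('wrist','w1.png')
st=ctrl.get_state();print(st['time'],np.round(st['joint_positions'],3),np.round(st['position'],4));print(Ro.from_rotvec(st['tool_rot']).as_matrix().round(3),st['grip_width'])
E
```

```text
3.0167 [-1.000e-03 -1.650e-01  9.600e-02  1.946e+00 -1.140e-01  8.810e-01
 -1.301e+00] [ 0.5951 -0.0506  0.2786]
[[ 0.874  0.121  0.47 ]
 [ 0.106 -0.993  0.058]
 [ 0.473 -0.001 -0.881]] 0.6001635048420745
```

```bash
cat >> h.py <<'E'
from scipy.spatial.transform import Rotation as Ro
def rot(psi,th):  # heading, lean; tool x up/forward
    z=np.array([np.sin(th)*np.cos(psi),np.sin(th)*np.sin(psi),-np.cos(th)])
    x=np.array([np.cos(th)*np.cos(psi),np.cos(th)*np.sin(psi),np.sin(th)])
    return np.c_[x,np.cross(z,x),z]
def inc(p,psi,th,back=0,p0=None,r0=None):
    """p: point on the tool axis `back` m behind the TCP"""
    st=ctrl.get_state(); P=np.array(st['position']) if p0 is None else np.array(p0)
    R=Ro.from_rotvec(st['tool_rot']).as_matrix() if r0 is None else r0
    Rn=rot(psi,th); q=np.array(p)+Rn[:,2]*back
    print('mm',((R.T@(q-P))*1000).round(1),'w',Ro.from_matrix(R.T@Rn).as_rotvec().round(3),'tcp',q.round(4)); return q,Rn
def show():
    st=ctrl.get_state();R=Ro.from_rotvec(st['tool_rot']).as_matrix();z=R[:,2]
    print('t',round(st['time'],2),'q',np.round(st['joint_positions'],3).tolist(),'p',np.round(st['position'],4),'psi',np.arctan2(z[1],z[0]).round(3),'th',np.arccos(-z[2]).round(3),'roll',R[2,1].round(3),'g',round(st['grip_width'],3),round(st['grip_force'],1),'F',np.round(st['ft_force'],1))
E
python3 - <<'E'
from h import *
for t in ('vial_open','vial_capped_0','rack'): print(t,[(np.round(d['bbox']).tolist(),round(d['conf'],2)) for d in vision.spot_in('wrist',t)[:3]])
im=vision.get_image('wrist')
print([proj(im,p).round() for p in ((.507,-.049,.105),(.500,.011,.108),(.514,-.108,.108))])
show(); inc((.507,-.049,.17),.35,.75,.013)
E
```

```text
vial_open []
vial_capped_0 []
rack []
[array([264., 363.]), array([206., 364.]), array([321., 364.])]
t 3.22 q [-0.003, -0.158, 0.095, 1.93, -0.114, 0.88, -1.302] p [ 0.6024 -0.0497  0.2851] psi 0.12 th 0.502 roll 0.001 g 0.596 0.0 F [ 1.  -0.6 -0.7]
mm [-135.3  -14.5   67.9] w [ 0.135  0.247 -0.184] tcp [ 0.5153 -0.046   0.1605]
```

View pics/w1.png

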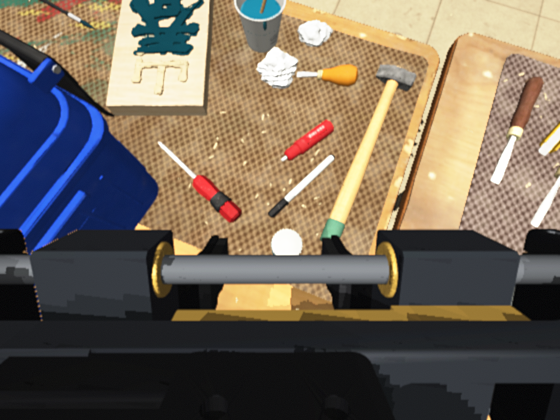

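The wrist view shows the teal jar cap at (287,243), with the fingers at (215,260) and (335,260). The rack is hidden behind the gripper, so I'm moving above the vial.

>>> {"method": "jog_arm", "body": {
  "increments": [
    {"tx":-35,"ty":-4,"tz":17,"wx":0.034,"wy":0.062,"wz":-0.046,"gripper":0.55},
    {"tx":-70,"ty":-8,"tz":34,"wx":0.068,"wy":0.124,"wz":-0.092,"gripper":0.55},
    {"tx":-105,"ty":-12,"tz":52,"wx":0.1,"wy":0.185,"wz":-0.138,"gripper":0.55},
    {"tx":-135,"ty":-14.5,"tz":68,"wx":0.135,"wy":0.247,"wz":-0.184,"gripper":0.55},
    {"tx":-135,"ty":-14.5,"tz":68,"wx":0.135,"wy":0.247,"wz":-0.184,"gripper":0.55}
  ]
}}

```text
time: 3.63
position: [0.5226, -0.0436, 0.1708]
tool_rot: [-2.783, -0.472, -1.053]
ft_force: [1.1, -0.1, -0.8]
grip_width: 0.553
grip_force: 0.0
```

```bash
python3 - <<'E'
from h import *
save('side','s2.png');save('scene','sc2.png');show()
from scipy.optimize import least_squares
E
```

```text
t 3.73 q [0.124, -0.292, 0.182, 2.373, -0.711, 0.581, -0.417] p [ 0.5194 -0.044   0.1667] psi 0.353 th 0.717 roll -0.015 g 0.547 0.0 F [-0.6 -0.7  0.3]
```

```bash
cat > fk.py <<'E'
import numpy as np
from scipy.spatial.transform import Rotation as Ro
from scipy.optimize import least_squares
X=np.array
D=[([0.014,.321,-.07,1.451,.023,1.371,-.057],[.65,0,.2226]),
([-.003,-.158,.095,1.93,-.114,.88,-1.302],[.6024,-.0497,.2851]),
([-.001,-.165,.096,1.946,-.114,.881,-1.301],[.5951,-.0506,.2786]),
([0.124,-.292,.182,2.373,-.711,.581,-.417],[.5194,-.044,.1667])]
def rz(a): return Ro.from_euler('z',a).as_matrix()
def ry(a): return Ro.from_euler('y',a).as_matrix()
def fk(q,P):
    h,a,e,b,f,g,d=P
    R=rz(q[0])@ry(q[1])@rz(q[2]); p=X([0,0,h])+R@X([e,0,a])
    R=R@ry(q[3])@rz(0); p=p+R@X([-f,0,0]); R=R@rz(q[4]); p=p+R@X([0,0,b])
    R=R@ry(q[5]); p=p+R@X([g,0,d]); return p,R@rz(q[6])
if __name__=='__main__':
    def res(P): return np.r_[np.concatenate([fk(q,P)[0]-X(p) for q,p in D]),.002*(P-P0)]
    P0=X([.3,.4,0,.4,0,0,.35]); s=least_squares(res,P0); print(s.x.round(3),(s.fun[:12]*1000).round(1))
    for q,p in D[2:]: print(fk(q,s.x)[1].round(3))
    np.save('P.npy',s.x)
E
python3 fk.py; python3 -c "
from h import *
print(Ro.from_rotvec(ctrl.get_state()['tool_rot']).as_matrix().round(3))"
```

```text
[ 0.152  1.043 -0.45   0.435  0.072 -0.303  1.061] [ -5.1 -10.1 -15.8   1.   35.6  21.2  -6.4  36.6  11.8   3.8 -20.2 -17.2]
[[-0.121 -0.875  0.469]
 [-0.993  0.106 -0.058]
 [ 0.001 -0.473 -0.881]]
[[-0.329 -0.715  0.617]
 [-0.944  0.238 -0.227]
 [ 0.015 -0.657 -0.754]]
[[ 0.715  0.329  0.617]
 [ 0.239 -0.944  0.227]
 [ 0.657 -0.015 -0.754]]
```

View pics/s2.png

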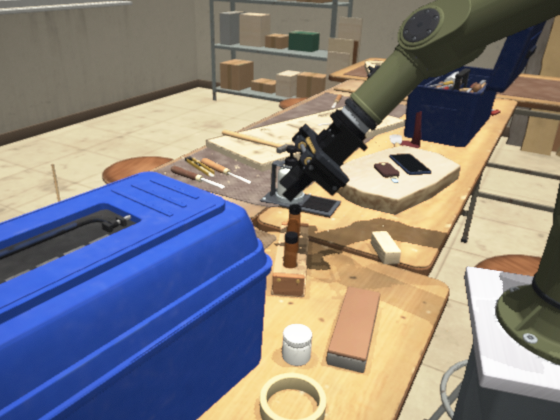

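```bash
sed -i "s/def rz(a): return Ro.from_euler('z',a)/def rz(a): return Ro.from_euler('z',-a)/" fk.py; python3 fk.py
```

```text
[ 0.253  0.326  0.1    0.523 -0.007  0.057  0.195] [ 1.7 30.2  2.5 -2.3 15.9 -3.3 -0.4 15.6 -1.5  1.5 -6.2  2.3]
[[-0.121  0.875  0.469]
 [ 0.993  0.106  0.058]
 [ 0.001  0.473 -0.881]]
[[-0.329  0.715  0.617]
 [ 0.944  0.238  0.227]
 [ 0.015  0.657 -0.754]]
```

```bash
cat > fk2.py <<'E'
import numpy as np
from fk import rz,ry,D,X
from scipy.optimize import least_squares
# P: h, s(lateral shoulder), a,e,u, f,v,b, w, g, d
def fk(q,P):
    h,s,a,e,u,f,v,b,w,g,d=P
    R=rz(q[0]);p=X([0,0,h])+R@X([0,s,0]);R=R@ry(q[1])@rz(q[2]);p=p+R@X([e,u,a])
    R=R@ry(q[3]);p=p+R@X([f,v,0]);R=R@rz(q[4]);p=p+R@X([0,w,b])
    R=R@ry(q[5]);p=p+R@X([g,0,d]);return p,R@rz(q[6])
P0=X([.365,.03,.395,.02,.005,-.02,.0,.385,.0,.0,.35]);S=X([.01,.05,.01,.02,.05,.02,.05,.01,.05,.08,.15])
def fit(D):
    def res(P): return np.r_[np.concatenate([fk(q,P)[0]-X(p) for q,p in D])/.002,(P-P0)/S]
    s=least_squares(res,P0);return s.x,np.concatenate([fk(q,s.x)[0]-X(p) for q,p in D])*1000
if __name__=='__main__':
    for k in range(2):
        P,r=fit(D); print(P.round(3),r.round(1)); 
        # free prior on h,a,b
        S[[0,2,7]]=.15
    lo=X([-2.86,-.3,-1.38,.06,-1.56,.09,-2.69]);hi=X([2.86,2.09,1.24,2.45,4.7,2.05,2.69])
    def ik(p,psi,th,q0):
        z=X([np.sin(th)*np.cos(psi),np.sin(th)*np.sin(psi),-np.cos(th)])
        f=lambda q:np.r_[(fk(q,P)[0]-p)*100,(fk(q,P)[1][:,2]-z)*30,(q-q0)*.02]
        s=least_squares(f,q0,bounds=(lo+.01,hi-.01));return s.x,np.abs(s.fun[:3]*10).max(),np.degrees(np.abs(s.fun[3:6]/30).max())
    P,_=fit(D)
    for th in (.6,.65,.7,.75,.8):
        for psi in (0,.2,.4):
            out=[]
            for name,v in (('rack',(.507,-.049,.072)),('up',(.507,-.049,.125)),('disp',(.5,-.344,.073))):
                ps=psi if name!='disp' else 0
                z=X([np.sin(th)*np.cos(ps),np.sin(th)*np.sin(ps),-np.cos(th)])
                q,e1,e2=ik(X(v)+.013*z,ps,th,X(D[-1][0])+(0 if name!='disp' else X([.5,.2,0,0,0,0,0])))
                out.append(f'{name} {e1:.1f}mm {e2:.1f}deg')
            print(th,psi,out)
E
python3 fk2.py
```

```text
[ 0.315  0.153  0.387  0.029 -0.076 -0.007 -0.081  0.485 -0.023 -0.007
  0.365] [-6.4  0.5 -7.1  2.7 -0.9  4.6  3.  -0.9  4.7 -3.3  1.6 -0.3]
[ 0.254  0.017  0.444  0.018 -0.017 -0.006 -0.022  0.511 -0.005  0.01
  0.352] [-0.   0.5 -0.2 -0.3 -0.3  0.2 -0.2 -0.4  0.3  0.5  0.1 -0.3]Traceback (most recent call last):
  File "fk2.py", line 31, in <module>
    q,e1,e2=ik(X(v)+.013*z,ps,th,X(D[-1][0])+(0 if name!='disp' else X([.5,.2,0,0,0,0,0])))
            ~~^^^^^^^^^^^^^^^^^^^^^^^^^^^^^^^^^^^^^^^^^^^^^^^^^^^^^^^^^^^^^^^^^^^^^^^^^^^^^
  File "fk2.py", line 23, in ik
    s=least_squares(f,q0,bounds=(lo+.01,hi-.01));return s.x,np.abs(s.fun[:3]*10).max(),np.degrees(np.abs(s.fun[3:6]/30).max())
    return func(*args, **kwargs)
    raise ValueError("Initial guess is outside of provided bounds")
ValueError: Initial guess is outside of provided bounds
```

```bash
sed -i 's/least_squares(f,q0,bounds/least_squares(f,np.clip(q0,lo+.02,hi-.02),bounds/' fk2.py; python3 fk2.py | tail -15
```

```text
0.6 0 ['rack 2.2mm 0.4deg', 'up 0.0mm 0.0deg', 'disp 0.0mm 0.0deg']
0.6 0.2 ['rack 0.0mm 0.0deg', 'up 0.0mm 0.0deg', 'disp 0.0mm 0.0deg']
0.6 0.4 ['rack 0.0mm 0.0deg', 'up 0.0mm 0.0deg', 'disp 0.0mm 0.0deg']
0.65 0 ['rack 8.7mm 1.6deg', 'up 3.1mm 0.5deg', 'disp 0.0mm 0.0deg']
0.65 0.2 ['rack 1.3mm 0.2deg', 'up 0.0mm 0.0deg', 'disp 0.0mm 0.0deg']
0.65 0.4 ['rack 0.0mm 0.0deg', 'up 0.0mm 0.0deg', 'disp 0.0mm 0.0deg']
0.7 0 ['rack 15.3mm 2.5deg', 'up 9.6mm 1.6deg', 'disp 0.0mm 0.0deg']
0.7 0.2 ['rack 6.9mm 1.1deg', 'up 2.0mm 0.3deg', 'disp 0.0mm 0.0deg']
0.7 0.4 ['rack 0.0mm 0.0deg', 'up 0.0mm 0.0deg', 'disp 0.0mm 0.0deg']
0.75 0 ['rack 22.1mm 3.3deg', 'up 15.8mm 2.6deg', 'disp 0.0mm 0.0deg']
0.75 0.2 ['rack 12.2mm 2.0deg', 'up 7.5mm 1.2deg', 'disp 0.0mm 0.0deg']
0.75 0.4 ['rack 0.3mm 0.1deg', 'up 0.0mm 0.0deg', 'disp 0.0mm 0.0deg']
0.8 0 ['rack 29.3mm 3.8deg', 'up 21.8mm 3.4deg', 'disp 0.0mm 0.0deg']
0.8 0.2 ['rack 17.0mm 2.8deg', 'up 12.8mm 2.0deg', 'disp 0.0mm 0.0deg']
0.8 0.4 ['rack 4.4mm 0.8deg', 'up 0.0mm 0.0deg', 'disp 0.0mm 0.0deg']
```

```bash
python3 - <<'E'
from h import *
q,R=inc((.507,-.049,.165),.40,.72,.011)
inc((.507,-.049,.070),.40,.72,.011,q,R)
show()
E
```

```text
mm [-11.2   0.3   3.5] w [ 0.031  0.002 -0.058] tcp [ 0.5137 -0.0462  0.1567]
mm [-62.6  -0.   71.4] w [0. 0. 0.] tcp [ 0.5137 -0.0462  0.0617]
t 3.73 q [0.124, -0.292, 0.182, 2.373, -0.711, 0.581, -0.417] p [ 0.5194 -0.044   0.1667] psi 0.353 th 0.717 roll -0.015 g 0.547 0.0 F [-0.6 -0.7  0.3]
```

>>> {"method": "jog_arm", "body": {
  "increments": [
    {"tx":-11,"ty":0,"tz":3.5,"wx":0.031,"wy":0,"wz":-0.058,"gripper":0.48},
    {"tx":-11,"ty":0,"tz":3.5,"wx":0.031,"wy":0,"wz":-0.058,"gripper":0.48},
    {"tx":-11,"ty":0,"tz":3.5,"wx":0.031,"wy":0,"wz":-0.058,"gripper":0.48},
    {"tx":-11,"ty":0,"tz":3.5,"wx":0.031,"wy":0,"wz":-0.058,"gripper":0.48},
    {"tx":-11,"ty":0,"tz":3.5,"wx":0.031,"wy":0,"wz":-0.058,"gripper":0.48}
  ]
}}

```text
time: 4.15
position: [0.5168, -0.0451, 0.1614]
tool_rot: [-2.76, -0.563, -1.045]
ft_force: [0.0, 0.1, 0.5]
grip_width: 0.482
grip_force: 0.0
```

```bash
python3 - <<'E'
from h import *
show()
inc((.507,-.049,.130),.40,.72,.011)
inc((.507,-.049,.070),.40,.72,.011)
E
```

```text
t 4.15 q [0.094, -0.276, 0.241, 2.374, -0.751, 0.604, -0.287] p [ 0.5168 -0.0451  0.1614] psi 0.396 th 0.723 roll 0.004 g 0.482 0.0 F [0.  0.1 0.5]
mm [-28.7  -0.4  27.5] w [ 0.003 -0.003  0.003] tcp [ 0.5137 -0.0462  0.1217]
mm [-68.4  -0.6  72.5] w [ 0.003 -0.003  0.003] tcp [ 0.5137 -0.0462  0.0617]
```

>>> {"method": "jog_arm", "body": {
  "increments": [
    {"tx":-10,"ty":0,"tz":10,"wx":0,"wy":0,"wz":0,"gripper":0.48},
    {"tx":-20,"ty":0,"tz":19,"wx":0,"wy":0,"wz":0,"gripper":0.48},
    {"tx":-28,"ty":0,"tz":27,"wx":0,"wy":0,"wz":0,"gripper":0.48},
    {"tx":-28,"ty":0,"tz":27,"wx":0,"wy":0,"wz":0,"gripper":0.48},
    {"tx":-28,"ty":0,"tz":27,"wx":0,"wy":0,"wz":0,"gripper":0.48}
  ]
}}

```text
time: 4.57
position: [0.5128, -0.0463, 0.1213]
tool_rot: [-2.76, -0.562, -1.043]
ft_force: [-0.2, 0.7, 0.1]
grip_width: 0.48
grip_force: 0.0
```

```bash
python3 - <<'E'
from h import *
show()
inc((.507,-.049,.070),.40,.72,.011)
a=save('scene','x.png')['color'][185:285,190:320];b=save('side','x2.png')['color'][150:300,240:360]
a=cv2.resize(a,(520,400),interpolation=3);b=cv2.resize(b,(320,400),interpolation=3)
cv2.imwrite('pics/c1.png',np.hstack([a,b])[:,:800])
E
```

```text
t 4.57 q [0.051, -0.216, 0.299, 2.421, -0.88, 0.542, -0.124] p [ 0.5128 -0.0463  0.1213] psi 0.397 th 0.722 roll 0.003 g 0.48 0.0 F [-0.2  0.7  0.1]
mm [-38.7   0.1  45.3] w [ 0.002 -0.002  0.002] tcp [ 0.5137 -0.0462  0.0617]
```

View pics/c1.png

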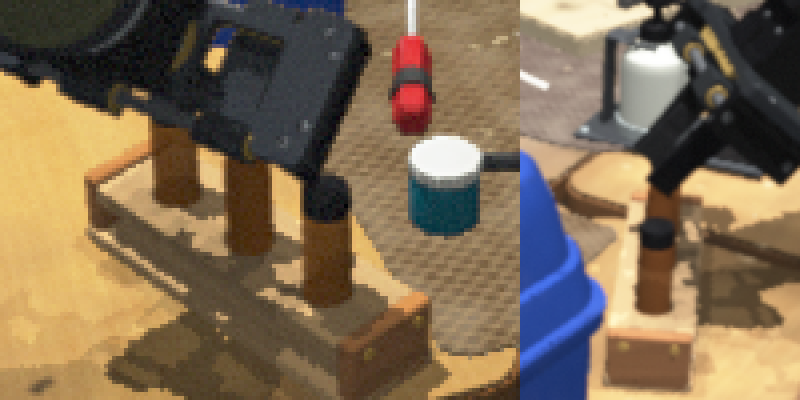

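The fingers straddle the middle vial; side crop shows the fingertips near (665,185), above the vial row. Descending.

>>> {"method": "jog_arm", "body": {
  "increments": [
    {"tx":-10,"ty":0,"tz":11,"wx":0,"wy":0,"wz":0,"gripper":0.48},
    {"tx":-20,"ty":0,"tz":23,"wx":0,"wy":0,"wz":0,"gripper":0.48},
    {"tx":-30,"ty":0,"tz":35,"wx":0,"wy":0,"wz":0,"gripper":0.48},
    {"tx":-39,"ty":0,"tz":45,"wx":0,"wy":0,"wz":0,"gripper":0.48},
    {"tx":-39,"ty":0,"tz":45,"wx":0,"wy":0,"wz":0,"gripper":0.48}
  ]
}}

```text
time: 5.08
position: [0.5139, -0.0471, 0.0689]
tool_rot: [-2.765, -0.571, -1.044]
ft_force: [-0.0, 0.4, 0.0]
grip_width: 0.48
grip_force: 0.0
```

```bash
python3 - <<'E'
from h import *
show()
inc((.507,-.049,.070),.40,.72,.011)
E
```

```text
t 5.08 q [0.501, -0.071, -0.13, 2.447, -1.21, 0.517, 0.224] p [ 0.5139 -0.0471  0.0689] psi 0.392 th 0.72 roll 0.01 g 0.48 0.0 F [-0.   0.4  0. ]
mm [-4.6 -1.   5.5] w [0.005 0.    0.009] tcp [ 0.5137 -0.0462  0.0617]
```

>>> {"method": "jog_arm", "body": {
  "increments": [
    {"tx":0,"ty":0,"tz":0,"wx":0,"wy":0,"wz":0,"gripper":0.2},
    {"tx":0,"ty":0,"tz":0,"wx":0,"wy":0,"wz":0,"gripper":0.2},
    {"tx":0,"ty":0,"tz":0,"wx":0,"wy":0,"wz":0,"gripper":0.2},
    {"tx":0,"ty":0,"tz":0,"wx":0,"wy":0,"wz":0,"gripper":0.2},
    {"tx":0,"ty":0,"tz":0,"wx":0,"wy":0,"wz":0,"gripper":0.2}
  ],
  "grip_force": 15
}}

```text
time: 5.5
position: [0.5136, -0.0479, 0.069]
tool_rot: [-2.766, -0.569, -1.044]
ft_force: [1.0, -1.3, 2.0]
grip_width: 0.291
grip_force: 15.0
```

```bash
python3 - <<'E'
from h import *
show();save('scene','x3.png');save('side','x4.png')
st=ctrl.get_state();np.save('grasp.npy',np.r_[st['position'],st['tool_rot']])
p,R=np.array(st['position']),Ro.from_rotvec(st['tool_rot']).as_matrix()
print('world up in tool mm/mm',R.T@[0,0,1])
E
```

```text
t 5.5 q [0.491, -0.072, -0.119, 2.447, -1.208, 0.517, 0.222] p [ 0.5136 -0.0479  0.069 ] psi 0.39 th 0.72 roll 0.011 g 0.291 15.0 F [ 1.  -1.3  2. ]
world up in tool mm/mm [ 0.65913602  0.01063575 -0.75194853]
```

>>> {"method": "jog_arm", "body": {
  "increments": [
    {"tx":13,"ty":0,"tz":-15,"wx":0,"wy":0,"wz":0,"gripper":0.2},
    {"tx":30,"ty":0.5,"tz":-34,"wx":0,"wy":0,"wz":0,"gripper":0.2},
    {"tx":50,"ty":1,"tz":-57,"wx":0,"wy":0,"wz":0,"gripper":0.2},
    {"tx":66,"ty":1,"tz":-75,"wx":0,"wy":0,"wz":0,"gripper":0.2},
    {"tx":76,"ty":1,"tz":-86,"wx":0,"wy":0,"wz":0,"gripper":0.2}
  ]
}}

```text
time: 6.02
position: [0.5141, -0.0472, 0.186]
tool_rot: [-2.765, -0.571, -1.046]
ft_force: [0.8, 0.1, -0.4]
grip_width: 0.293
grip_force: 15.0
```

```bash
python3 - <<'E'
from h import *
show()
g=np.load('grasp.npy');Rg=Ro.from_rotvec(g[3:]).as_matrix()
off=Rg.T@(np.array([.507,-.049,.010])-g[:3]);np.save('off.npy',off);print('vial base in tool',off)
st=ctrl.get_state();print('vial base now',np.array(st['position'])+Ro.from_rotvec(st['tool_rot']).as_matrix()@off)
# TCP for vial base at target, heading psi, lean .72
for b in ((.47,-.20,.125),(.42,-.338,.06),(.42,-.338,.02),(.499,-.344,.018)):
    R=rot(-.1,.72);print(b,'tcp',(np.array(b)-R@off).round(4))
R=rot(.15,.72);t=np.array((.47,-.20,.125))-R@off
inc(t,.15,.72)
inc(np.array((.45,-.30,.10))-rot(-.1,.72)@off,-.1,.72)
c=save('side','x5.png')['color'][100:300,230:390];a=save('scene','x6.png')['color'][160:290,170:340]
cv2.imwrite('pics/c2.png',np.hstack([cv2.resize(c,(320,400)),cv2.resize(a,(480,400))]))
E
```

```text
t 6.02 q [0.557, -0.292, -0.164, 2.335, -0.858, 0.727, -0.221] p [ 0.5141 -0.0472  0.186 ] psi 0.39 th 0.721 roll 0.012 g 0.293 15.0 F [ 0.8  0.1 -0.4]
vial base in tool [-0.04382817 -0.00219524  0.0400008 ]
vial base now [ 0.50751034 -0.04841863  0.12695449]
(0.47, -0.2, 0.125) tcp [ 0.4763 -0.2028  0.184 ]
(0.42, -0.338, 0.06) tcp [ 0.4263 -0.3408  0.119 ]
(0.42, -0.338, 0.02) tcp [ 0.4263 -0.3408  0.079 ]
(0.499, -0.344, 0.018) tcp [ 0.5053 -0.3468  0.077 ]
mm [-73.4 127.  -59.9] w [-0.158 -0.002  0.198] tcp [ 0.4768 -0.2012  0.184 ]
mm [-134.6  212.2  -79.1] w [-0.323 -0.004  0.385] tcp [ 0.4563 -0.3028  0.159 ]
```

View pics/c2.png

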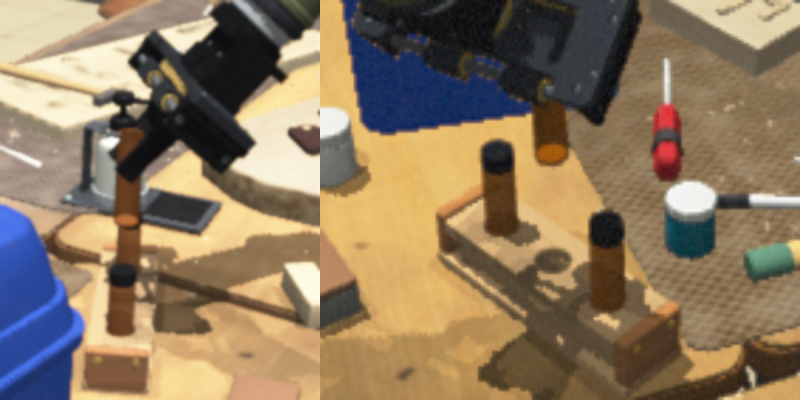

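Vial is held upright, and the hole it came from is empty. Moving toward the dispenser.

>>> {"method": "jog_arm", "body": {
  "increments": [
    {"tx":-10,"ty":20,"tz":-9,"wx":-0.03,"wy":0,"wz":0.04,"gripper":0.2},
    {"tx":-27,"ty":48,"tz":-22,"wx":-0.06,"wy":0,"wz":0.08,"gripper":0.2},
    {"tx":-45,"ty":80,"tz":-37,"wx":-0.1,"wy":0,"wz":0.125,"gripper":0.2},
    {"tx":-60,"ty":106,"tz":-50,"wx":-0.13,"wy":0,"wz":0.165,"gripper":0.2},
    {"tx":-73,"ty":127,"tz":-60,"wx":-0.158,"wy":0,"wz":0.198,"gripper":0.2}
  ]
}}

```text
time: 6.53
position: [0.4747, -0.203, 0.1793]
tool_rot: [-2.884, -0.207, -1.081]
ft_force: [0.8, 0.1, -0.0]
grip_width: 0.293
grip_force: 15.0
```

```bash
python3 - <<'E'
from h import *
show()
off=np.load('off.npy');off[1]=0;np.save('off.npy',off)
inc(np.array((.435,-.337,.08))-rot(-.1,.72)@off,-.1,.72)
E
```

```text
t 6.53 q [0.705, -0.252, 0.01, 2.321, -0.827, 0.744, -0.178] p [ 0.4747 -0.203   0.1793] psi 0.15 th 0.718 roll -0.004 g 0.293 15.0 F [ 0.8  0.1 -0. ]
mm [-65.5 128.6  -4.4] w [-0.164  0.003  0.182] tcp [ 0.4415 -0.3377  0.139 ]
```

>>> {"method": "jog_arm", "body": {
  "increments": [
    {"tx":-10,"ty":20,"tz":-1,"wx":-0.03,"wy":0,"wz":0.035,"gripper":0.2},
    {"tx":-25,"ty":50,"tz":-2,"wx":-0.065,"wy":0,"wz":0.07,"gripper":0.2},
    {"tx":-42,"ty":83,"tz":-3,"wx":-0.1,"wy":0,"wz":0.115,"gripper":0.2},
    {"tx":-57,"ty":112,"tz":-4,"wx":-0.14,"wy":0,"wz":0.155,"gripper":0.2},
    {"tx":-65.5,"ty":128.5,"tz":-4.5,"wx":-0.164,"wy":0.003,"wz":0.182,"gripper":0.2}
  ]
}}

```text
time: 6.95
position: [0.4416, -0.338, 0.1381]
tool_rot: [2.904, -0.148, 1.092]
ft_force: [-0.1, 0.7, 0.5]
grip_width: 0.288
grip_force: 15.0
```

```bash
python3 - <<'E'
from h import *
show()
off=np.load('off.npy')
inc(np.array((.440,-.337,.019))-rot(-.1,.72)@off,-.1,.72)
for t in('dispenser','spout_tip','pump_top','vial_open'): print(t,[(np.round(d['bbox']).tolist(),round(d['conf'],2)) for d in vision.spot_in('wrist',t)[:2]])
im=save('wrist','w2.png')
for p in((.502,-.344,.124),(.502,-.344,.146),(.577,-.352,.152)): print(proj(im,p).round())
E
```

```text
t 6.95 q [0.786, -0.104, 0.141, 2.296, -0.924, 0.634, -0.062] p [ 0.4416 -0.338   0.1381] psi -0.101 th 0.719 roll -0.001 g 0.288 15.0 F [-0.1  0.7  0.5]
mm [-35.9  -0.8  48.4] w [ 0.001  0.001 -0.002] tcp [ 0.4465 -0.3377  0.078 ]
dispenser []
spout_tip []
pump_top []
vial_open []
[283. 179.]
[284. 159.]
[284.  70.]
```

View pics/w2.png

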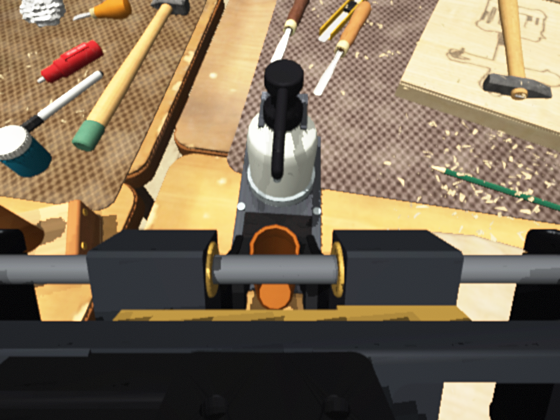

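Clear view. The vial's rim spans columns 250–299 with its top at row 227. The spout tip is near (277,172) and the pump top's centre near (285,77).

```bash
python3 - <<'E'
from h import *
im=vision.get_image('wrist');st=ctrl.get_state();R=Ro.from_rotvec(st['tool_rot']).as_matrix();off=np.load('off.npy')
P=np.array(st['position'])+R@off;print('vial',P)
a=np.linspace(0,6.28,60)
px=np.array([proj(im,P+[.0115*np.cos(t),.0115*np.sin(t),.095]) for t in a]);print('rim pred',px.min(0),px.max(0))
for v in (168,172,176): print('tip',onz(im,277,v,.124).round(4))
for v in (74,77,80): print('pump',onz(im,285,v,.152).round(4))
print(onz(im,285,75,.152)[:2]-onz(im,277,172,.124)[:2])
g=cv2.resize(im['color'][50:270,200:350],(545,800))[:600];
E
```

```text
vial [ 0.43756177 -0.33382076  0.08177551]
rim pred [252.77690332 213.90215308] [304.17048621 261.57523962]
tip [ 0.512  -0.3408  0.124 ]
tip [ 0.5086 -0.3404  0.124 ]
tip [ 0.5052 -0.3401  0.124 ]
pump [ 0.5744 -0.3525  0.152 ]
pump [ 0.5712 -0.3521  0.152 ]
pump [ 0.5681 -0.3518  0.152 ]
[ 0.06468214 -0.01192129]
```

```bash
python3 - <<'E'
import cv2,numpy as np
a=cv2.imread('pics/w2.png');g=a.max(2)
for r in range(60,204,6): 
    c=np.where(g[r,262:312]<75)[0]+262
    print(r,c.min() if len(c) else None,c.max() if len(c) else None,len(c),end=' | ')
print()
for r in range(166,186,2): print(r,g[r,266:292:2])
hsv=cv2.cvtColor(a,cv2.COLOR_BGR2HSV);m=(hsv[...,0]<18)&(hsv[...,1]>150)&(hsv[...,2]>60)
for r in range(222,312,4):
    c=np.where(m[r,240:310])[0]+240; print(r,(c.min(),c.max(),len(c)) if len(c) else None,end=' ')
E
```

```text
60 280 290 11 | 66 268 299 32 | 72 265 302 38 | 78 264 302 39 | 84 265 302 38 | 90 267 300 34 | 96 268 297 30 | 102 264 301 38 | 108 263 306 44 | 114 263 306 44 | 120 264 306 43 | 126 262 297 30 | 132 274 285 12 | 138 274 283 10 | 144 273 283 11 | 150 273 283 11 | 156 272 282 11 | 162 272 282 11 | 168 271 282 12 | 174 272 282 11 | 180 None None 0 | 186 None None 0 | 192 308 311 4 | 198 304 306 3 | 
166 [150 150 138  26  32  37  34  28  25 155 160 153 147]
168 [151 151 136  23  33  35  34  26  25 144 150 145 141]
170 [149 150 135  20  30  32  31  25  24 144 148 144 140]
172 [149 149 135  19  23  24  21  16  32 144 148 136 132]
174 [148 149 136  22  16  16  15  11  42 145 146 131 124]
176 [148 146 141  64  11  16  15  10  84 151 145 141 138]
178 [149 145 155 147  41  21  22  46 141 147 143 140 136]
180 [147 146 159 155  91  92  85 103 150 145 142 139 136]
182 [146 145 158 159 142 124 124 145 148 144 141 138 136]
184 [146 148 159 159 156 154 153 148 147 144 139 136 134]
222 None 226 (np.int64(264), np.int64(284), 21) 230 (np.int64(258), np.int64(290), 33) 234 (np.int64(254), np.int64(295), 39) 238 (np.int64(252), np.int64(297), 39) 242 (np.int64(250), np.int64(298), 43) 246 (np.int64(249), np.int64(299), 48) 250 (np.int64(249), np.int64(299), 44) 254 (np.int64(250), np.int64(297), 5) 258 None 262 None 266 None 270 None 274 None 278 None 282 None 286 (np.int64(255), np.int64(293), 39) 290 (np.int64(255), np.int64(291), 37) 294 (np.int64(255), np.int64(293), 39) 298 (np.int64(256), np.int64(292), 37) 302 (np.int64(259), np.int64(290), 32) 306 (np.int64(246), np.int64(287), 29) 310 None
```

>>> {"method": "jog_arm", "body": {
  "increments": [
    {"tx":-10,"ty":0,"tz":11.5,"wx":0,"wy":0,"wz":0,"gripper":0.2},
    {"tx":-21,"ty":0,"tz":24,"wx":0,"wy":0,"wz":0,"gripper":0.2},
    {"tx":-32,"ty":0,"tz":36.5,"wx":0,"wy":0,"wz":0,"gripper":0.2},
    {"tx":-41,"ty":0,"tz":47,"wx":0,"wy":0,"wz":0,"gripper":0.2},
    {"tx":-41,"ty":0,"tz":47,"wx":0,"wy":0,"wz":0,"gripper":0.2}
  ]
}}

```text
time: 7.67
position: [0.4431, -0.3336, 0.0759]
tool_rot: [2.909, -0.138, 1.093]
ft_force: [-0.3, -0.1, -1.2]
grip_width: 0.288
grip_force: 15.0
```

```bash
python3 - <<'E'
from h import *
show()
off=np.load('off.npy');st=ctrl.get_state();P=np.array(st['position'])+Ro.from_rotvec(st['tool_rot']).as_matrix()@off
V=P+[-.004,.002,-.0015];print('vial wrist-frame',V)
q=np.array(st['position'])
print(inc(q+[.055,-.0065,.019-V[2]],-.12,.72))
E
```

```text
t 7.67 q [0.769, 0.012, 0.158, 2.346, -1.154, 0.565, 0.206] p [ 0.4431 -0.3336  0.0759] psi -0.091 th 0.719 roll -0.002 g 0.288 15.0 F [-0.3 -0.1 -1.2]
vial wrist-frame [ 0.43246277 -0.33080736  0.01542175]
mm [44.   1.3 33.8] w [-0.019  0.001  0.018] tcp [ 0.4981 -0.3401  0.0795]
(array([ 0.49806393, -0.3400744 ,  0.07946447]), array([[ 7.46399220e-01, -1.19712207e-01,  6.54642797e-01],
       [-9.00003233e-02, -9.92808636e-01, -7.89363945e-02],
       [ 6.59384672e-01, -6.93889390e-18, -7.51805729e-01]]))
```

>>> {"method": "jog_arm", "body": {
  "increments": [
    {"tx":5,"ty":0,"tz":-1,"wx":0,"wy":0,"wz":0,"gripper":0.2},
    {"tx":14,"ty":0.3,"tz":7,"wx":-0.005,"wy":0,"wz":0.005,"gripper":0.2},
    {"tx":25,"ty":0.6,"tz":17,"wx":-0.01,"wy":0,"wz":0.01,"gripper":0.2},
    {"tx":35,"ty":1,"tz":26,"wx":-0.015,"wy":0,"wz":0.015,"gripper":0.2},
    {"tx":44,"ty":1.3,"tz":34,"wx":-0.019,"wy":0,"wz":0.018,"gripper":0.2}
  ]
}}

```text
time: 8.08
position: [0.5014, -0.343, 0.0834]
tool_rot: [2.89, -0.174, 1.094]
ft_force: [-1.0, -0.1, -0.3]
grip_width: 0.289
grip_force: 15.0
```

```bash
python3 - <<'E'
from h import *
show()
off=np.load('off.npy');st=ctrl.get_state();P=np.array(st['position'])+Ro.from_rotvec(st['tool_rot']).as_matrix()@off
V=P+[-.004,.002,-.0015];print('vial wrist-frame',V)
im=save('wrist','w3.png');a=im['color'];g=a.max(2)
s=save('side','s3.png')['color'][130:230,250:350];w=a[110:310,220:340]
cv2.imwrite('pics/c3.png',np.hstack([cv2.resize(w,(330,550),interpolation=3),cv2.resize(s,(450,550),interpolation=3)]))
px=np.array([proj(im,V+[.0115*np.cos(t),.0115*np.sin(t),.095]) for t in np.linspace(0,6.28,60)]);print('rim',px.min(0),px.max(0))
print('tip pred',proj(im,(.5047,-.340,.124)))
E
```

```text
t 8.08 q [0.709, 0.074, 0.106, 2.265, -1.168, 0.482, 0.106] p [ 0.5014 -0.343   0.0834] psi -0.126 th 0.724 roll 0.004 g 0.289 15.0 F [-1.  -0.1 -0.3]
vial wrist-frame [ 0.49110553 -0.34042634  0.02293794]
rim [249.96503829 223.72643678] [301.42741634 272.2088342 ]
tip pred [271.16189175 214.08077617]
```

View pics/c3.png

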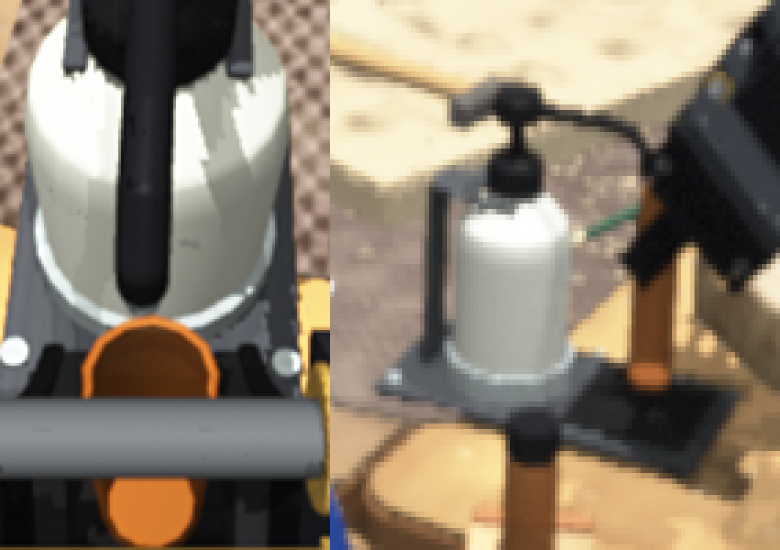

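The nozzle end is at px (272,217) and the rim spans columns 250–299 with its top at row 225. That puts the vial about 12 mm short of the tip and laterally aligned. I'll go forward 10.5 mm and down 4 mm.

>>> {"method": "jog_arm", "body": {
  "increments": [
    {"tx":-1,"ty":-0.3,"tz":4,"wx":0,"wy":0,"wz":0,"gripper":0.2},
    {"tx":2,"ty":-0.8,"tz":7,"wx":0,"wy":0,"wz":0,"gripper":0.2},
    {"tx":5,"ty":-1.3,"tz":10,"wx":0,"wy":0,"wz":0,"gripper":0.2},
    {"tx":5,"ty":-1.3,"tz":10,"wx":0,"wy":0,"wz":0,"gripper":0.2},
    {"tx":5,"ty":-1.3,"tz":10,"wx":0,"wy":0,"wz":0,"gripper":0.2}
  ]
}}

```text
time: 8.6
position: [0.5089, -0.3431, 0.0777]
tool_rot: [2.891, -0.177, 1.091]
ft_force: [0.8, -0.7, -0.2]
grip_width: 0.291
grip_force: 15.0
```

```bash
python3 - <<'E'
from h import *
show()
off=np.load('off.npy');st=ctrl.get_state();P=np.array(st['position'])+Ro.from_rotvec(st['tool_rot']).as_matrix()@off
V=P+[-.004,.0025,-.0015];print('vial wrist-frame',V)
im=save('wrist','w4.png');a=im['color'];g=a.max(2)
for r in range(212,252,3):
    c=np.where(g[r,258:290]<60)[0]+258; print(r,(c.min(),c.max()) if len(c) else None,end=' ')
hsv=cv2.cvtColor(a,cv2.COLOR_BGR2HSV);m=(hsv[...,0]<18)&(hsv[...,1]>150)&(hsv[...,2]>60)
print()
for r in range(220,256,3):
    c=np.where(m[r,235:315])[0]+235; print(r,(c.min(),c.max()) if len(c) else None,end=' ')
px=np.array([proj(im,V+[.0115*np.cos(t),.0115*np.sin(t),.095]) for t in np.linspace(0,6.28,60)]);print('\nrim',px.min(0),px.max(0))
print('tip pred',proj(im,(.5047,-.340,.124)),'lower edge',proj(im,(.5017,-.340,.124)))
d=vision.get_image('side');print('side tip',proj(d,(.503,-.343,.124)),'meas 320.7 161; vial bottom centre pred',proj(d,V))
hs=cv2.cvtColor(d['color'],cv2.COLOR_BGR2HSV);mm=(hs[...,0]<18)&(hs[...,1]>130)
for r in range(160,206,3):
    c=np.where(mm[r,308:345])[0]+308; print(r,(c.min(),c.max()) if len(c) else None,end=' ')
E
```

```text
t 8.6 q [0.702, 0.095, 0.1, 2.256, -1.189, 0.47, 0.116] p [ 0.5089 -0.3431  0.0777] psi -0.126 th 0.722 roll 0.003 g 0.291 15.0 F [ 0.8 -0.7 -0.2]
vial wrist-frame [ 0.49850029 -0.3400002   0.01720516]
212 (np.int64(263), np.int64(283)) 215 (np.int64(263), np.int64(283)) 218 (np.int64(263), np.int64(283)) 221 (np.int64(264), np.int64(282)) 224 (np.int64(264), np.int64(282)) 227 (np.int64(265), np.int64(280)) 230 (np.int64(266), np.int64(279)) 233 None 236 None 239 None 242 None 245 None 248 None 251 None 
220 None 223 None 226 None 229 (np.int64(262), np.int64(288)) 232 (np.int64(258), np.int64(290)) 235 (np.int64(254), np.int64(295)) 238 (np.int64(252), np.int64(296)) 241 (np.int64(250), np.int64(298)) 244 (np.int64(249), np.int64(299)) 247 (np.int64(250), np.int64(299)) 250 (np.int64(249), np.int64(299)) 253 (np.int64(249), np.int64(299)) 
rim [248.64895911 224.23546103] [300.16096651 272.85056809]
tip pred [272.70325138 223.96418942] lower edge [273.56231526 230.44016827]
side tip [319.90786597 161.56521187] meas 320.7 161; vial bottom centre pred [318.66155675 201.10693892]
160 None 163 None 166 None 169 (np.int64(317), np.int64(320)) 172 (np.int64(316), np.int64(318)) 175 None 178 None 181 (np.int64(320), np.int64(324)) 184 (np.int64(315), np.int64(323)) 187 (np.int64(315), np.int64(323)) 190 (np.int64(315), np.int64(323)) 193 (np.int64(315), np.int64(323)) 196 (np.int64(314), np.int64(323)) 199 (np.int64(313), np.int64(323)) 202 (np.int64(316), np.int64(322)) 205 None
```

>>> {"method": "jog_arm", "body": {
  "increments": [
    {"tx":3,"ty":-0.5,"tz":2.6,"wx":0,"wy":0,"wz":0,"gripper":0.2},
    {"tx":3,"ty":-0.5,"tz":2.6,"wx":0,"wy":0,"wz":0,"gripper":0.2},
    {"tx":2,"ty":-0.5,"tz":3.7,"wx":0,"wy":0,"wz":0,"gripper":0.2},
    {"tx":1,"ty":-0.5,"tz":4.8,"wx":0,"wy":0,"wz":0,"gripper":0.2},
    {"tx":1,"ty":-0.5,"tz":4.8,"wx":0,"wy":0,"wz":0,"gripper":0.2}
  ]
}}

```text
time: 9.12
position: [0.5127, -0.3429, 0.0744]
tool_rot: [2.892, -0.177, 1.09]
ft_force: [-0.1, 0.6, -0.6]
grip_width: 0.29
grip_force: 15.0
```

>>> {"method": "jog_arm", "body": {
  "increments": [
    {"tx":-0.7,"ty":0,"tz":0.8,"wx":0,"wy":0,"wz":0,"gripper":0.2},
    {"tx":-0.7,"ty":0,"tz":0.8,"wx":0,"wy":0,"wz":0,"gripper":0.2},
    {"tx":-0.7,"ty":0,"tz":0.8,"wx":0,"wy":0,"wz":0,"gripper":0.2},
    {"tx":-0.7,"ty":0,"tz":0.8,"wx":0,"wy":0,"wz":0,"gripper":0.2},
    {"tx":-0.7,"ty":0,"tz":0.8,"wx":0,"wy":0,"wz":0,"gripper":0.2}
  ]
}}

```text
time: 9.53
position: [0.513, -0.3431, 0.0739]
tool_rot: [2.891, -0.176, 1.091]
ft_force: [0.1, 0.5, 0.6]
grip_width: 0.289
grip_force: 15.0
```

```bash
python3 -c "
from h import *
show()"
```

```text
t 9.53 q [0.7, 0.108, 0.095, 2.252, -1.208, 0.462, 0.132] p [ 0.513  -0.3431  0.0739] psi -0.126 th 0.722 roll 0.003 g 0.289 15.0 F [0.1 0.5 0.6]
```

>>> {"method": "jog_arm", "body": {
  "increments": [
    {"tx":-0.7,"ty":0,"tz":0.8,"wx":0,"wy":0,"wz":0,"gripper":0.2},
    {"tx":-1.3,"ty":0,"tz":1.5,"wx":0,"wy":0,"wz":0,"gripper":0.2},
    {"tx":-1.3,"ty":0,"tz":1.5,"wx":0,"wy":0,"wz":0,"gripper":0.2},
    {"tx":-1.3,"ty":0,"tz":1.5,"wx":0,"wy":0,"wz":0,"gripper":0.2},
    {"tx":-1.3,"ty":0,"tz":1.5,"wx":0,"wy":0,"wz":0,"gripper":0.2}
  ]
}}

```text
time: 9.95
position: [0.513, -0.3431, 0.0718]
tool_rot: [2.891, -0.176, 1.091]
ft_force: [-0.4, 0.0, -0.2]
grip_width: 0.292
grip_force: 15.0
```

>>> {"method": "jog_arm", "body": {
  "increments": [
    {"tx":-0.7,"ty":0,"tz":0.8,"wx":0,"wy":0,"wz":0,"gripper":0.2},
    {"tx":-0.7,"ty":0,"tz":0.8,"wx":0,"wy":0,"wz":0,"gripper":0.2},
    {"tx":-0.7,"ty":0,"tz":0.8,"wx":0,"wy":0,"wz":0,"gripper":0.2},
    {"tx":-0.7,"ty":0,"tz":0.8,"wx":0,"wy":0,"wz":0,"gripper":0.2},
    {"tx":-0.7,"ty":0,"tz":0.8,"wx":0,"wy":0,"wz":0,"gripper":0.2}
  ]
}}

```text
time: 10.37
position: [0.5133, -0.3433, 0.0712]
tool_rot: [2.891, -0.176, 1.092]
ft_force: [-0.4, 0.5, 3.9]
grip_width: 0.29
grip_force: 15.0
```

Contact with the mat (Fz 3.9 N). I'll check the alignment before letting go.

```bash
python3 - <<'E'
from h import *
show()
im=save('wrist','w5.png');a=im['color'];g=a.max(2)
for r in range(218,252,3):
    c=np.where(g[r,258:290]<60)[0]+258; print(r,(c.min(),c.max()) if len(c) else None,end=' ')
hsv=cv2.cvtColor(a,cv2.COLOR_BGR2HSV);m=(hsv[...,0]<18)&(hsv[...,1]>150)&(hsv[...,2]>60)
print()
for r in range(226,256,3):
    c=np.where(m[r,235:315])[0]+235; print(r,(c.min(),c.max()) if len(c) else None,end=' ')
# where must the tip be to match: fit x
off=np.load('off.npy');st=ctrl.get_state();P=np.array(st['position'])+Ro.from_rotvec(st['tool_rot']).as_matrix()@off
V=P+[-.0045,.0025,0];V[2]=.012;print('\nV',V)
px=np.array([proj(im,V+[.0115*np.cos(t),.0115*np.sin(t),.095]) for t in np.linspace(0,6.28,60)]);print('rim',px.min(0),px.max(0))
for x in (.500,.503,.506): print(x,'lower edge',proj(im,(x-.003,-.340,.124)))
d=save('side','s5.png');print('side vial axis',proj(d,V),proj(d,V+[0,0,.095]),'tip at V+112',proj(d,V+[0,0,.112]))
a=d['color'];hs=cv2.cvtColor(a,cv2.COLOR_BGR2HSV);mm=(hs[...,0]<18)&(hs[...,1]>130)
for r in range(160,206,3):
    c=np.where(mm[r,308:345])[0]+308; print(r,(c.min(),c.max()) if len(c) else None,end=' ')
E
```

```text
t 10.37 q [0.702, 0.113, 0.093, 2.253, -1.223, 0.46, 0.148] p [ 0.5133 -0.3433  0.0712] psi -0.127 th 0.723 roll 0.003 g 0.29 15.0 F [-0.4  0.5  3.9]
218 (np.int64(263), np.int64(285)) 221 (np.int64(264), np.int64(284)) 224 (np.int64(264), np.int64(284)) 227 (np.int64(264), np.int64(283)) 230 (np.int64(265), np.int64(283)) 233 (np.int64(266), np.int64(281)) 236 (np.int64(272), np.int64(273)) 239 None 242 None 245 None 248 None 251 None 
226 None 229 (np.int64(262), np.int64(288)) 232 (np.int64(258), np.int64(291)) 235 (np.int64(254), np.int64(294)) 238 (np.int64(252), np.int64(296)) 241 (np.int64(250), np.int64(298)) 244 (np.int64(249), np.int64(299)) 247 (np.int64(249), np.int64(299)) 250 (np.int64(249), np.int64(299)) 253 (np.int64(249), np.int64(299)) 
V [ 0.50241981 -0.34020077  0.012     ]
rim [248.5825489  223.92870626] [300.57557507 272.97219126]
0.5 lower edge [275.96436257 245.06583928]
0.503 lower edge [275.00725824 237.89124558]
0.506 lower edge [274.07195003 230.88003876]
side vial axis [317.04374574 202.69548829] [319.48771789 168.37915755] tip at V+112 [319.94349609 161.97947927]
160 None 163 None 166 None 169 (np.int64(315), np.int64(317)) 172 (np.int64(315), np.int64(318)) 175 (np.int64(315), np.int64(315)) 178 None 181 (np.int64(321), np.int64(322)) 184 (np.int64(317), np.int64(322)) 187 (np.int64(313), np.int64(321)) 190 (np.int64(313), np.int64(321)) 193 (np.int64(313), np.int64(321)) 196 (np.int64(312), np.int64(321)) 199 (np.int64(312), np.int64(321)) 202 (np.int64(312), np.int64(321)) 205 None
```

>>> {"method": "jog_arm", "body": {
  "increments": [
    {"tx":0,"ty":0,"tz":0,"wx":0,"wy":0,"wz":0,"gripper":0.35},
    {"tx":0,"ty":0,"tz":0,"wx":0,"wy":0,"wz":0,"gripper":0.45},
    {"tx":0,"ty":0,"tz":0,"wx":0,"wy":0,"wz":0,"gripper":0.55},
    {"tx":0,"ty":0,"tz":0,"wx":0,"wy":0,"wz":0,"gripper":0.55},
    {"tx":0,"ty":0,"tz":0,"wx":0,"wy":0,"wz":0,"gripper":0.55}
  ]
}}

```text
time: 10.88
position: [0.5128, -0.3428, 0.0703]
tool_rot: [2.892, -0.176, 1.09]
ft_force: [-0.2, -0.2, -0.6]
grip_width: 0.522
grip_force: 0.0
```

>>> {"method": "jog_arm", "body": {
  "increments": [
    {"tx":0,"ty":0,"tz":-5,"wx":0,"wy":0,"wz":0,"gripper":0.55},
    {"tx":0,"ty":0,"tz":-20,"wx":0,"wy":0,"wz":0,"gripper":0.55},
    {"tx":0,"ty":0,"tz":-40,"wx":0,"wy":0,"wz":0,"gripper":0.55},
    {"tx":0,"ty":0,"tz":-65,"wx":0,"wy":0,"wz":0,"gripper":0.55},
    {"tx":0,"ty":0,"tz":-90,"wx":0,"wy":0,"wz":0,"gripper":0.55}
  ]
}}

```text
time: 11.3
position: [0.4529, -0.335, 0.1385]
tool_rot: [2.893, -0.176, 1.089]
ft_force: [0.4, -1.1, 1.0]
grip_width: 0.549
grip_force: 0.0
```

```bash
python3 - <<'E'
from h import *
show()
np.save('place.npy',np.array([.5133,-.3433,.0712]))
im=save('wrist','w6.png')
for t in('vial_open','pump_top','spout_tip'): print(t,[(np.round(d['bbox']).tolist(),round(d['conf'],2)) for d in vision.spot_in('wrist',t)[:2]])
print(proj(im,(.5015,-.340,.107)),proj(im,(.5015,-.340,.012)),proj(im,(.576,-.351,.152)))
E
```

```text
t 11.3 q [0.743, -0.107, 0.144, 2.298, -0.919, 0.591, -0.11] p [ 0.4529 -0.335   0.1385] psi -0.125 th 0.72 roll 0.002 g 0.549 0.0 F [ 0.4 -1.1  1. ]
vial_open [([258.0, 190.0, 289.0, 256.0], 0.7), ([262.0, 64.0, 301.0, 195.0], 0.48)]
pump_top [([260.0, 66.0, 300.0, 194.0], 0.77)]
spout_tip [([261.0, 63.0, 300.0, 192.0], 0.58)]
[275.27121654 202.27014692] [274.80476462 248.10754142] [278.04603544  78.80835237]
```

View pics/w6.png

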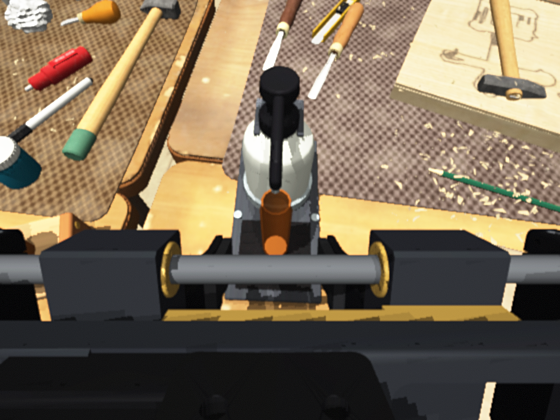

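The vial stands with its mouth at (275,205), right under the nozzle. The pump top is at (280,82). Next I'll raise the arm, set the tool vertical, close the gripper and go above the pump.

```bash
python3 - <<'E'
from h import *
im=vision.get_image('wrist')
for v in (80,83): print(onz(im,280,v,.152))
p=np.array(ctrl.get_state()['position'])
inc(p+[0,0,.09],-.125,.12); R=rot(-.125,.12)
inc((.575,-.3525,.20),-.125,0,0,p+[0,0,.09],R)
E
```

```text
[ 0.57697661 -0.35332999  0.152     ]
[ 0.57392049 -0.35292667  0.152     ]
mm [ 59.5   0.3 -67.6] w [ 0.002 -0.602  0.003] tcp [ 0.4542 -0.3353  0.2281]
mm [117.8   2.   42.5] w [ 0.   -0.12 -0.  ] tcp [ 0.575  -0.3525  0.2   ]
```

>>> {"method": "jog_arm", "body": {
  "increments": [
    {"tx":18,"ty":0,"tz":-21,"wx":0,"wy":-0.05,"wz":0,"gripper":0.3},
    {"tx":38,"ty":0,"tz":-43,"wx":0,"wy":-0.17,"wz":0,"gripper":0.1},
    {"tx":59,"ty":0,"tz":-67,"wx":0,"wy":-0.29,"wz":0,"gripper":0},
    {"tx":59,"ty":0,"tz":-67,"wx":0,"wy":-0.41,"wz":0,"gripper":0},
    {"tx":59,"ty":0,"tz":-67,"wx":0,"wy":-0.53,"wz":0,"gripper":0}
  ]
}}

```text
time: 11.97
position: [0.4554, -0.3377, 0.2326]
tool_rot: [3.082, -0.19, 0.428]
ft_force: [0.4, 0.2, -0.7]
grip_width: 0.254
grip_force: 0.0
```

```bash
python3 - <<'E'
from h import *
show();inc((.575,-.3525,.20),-.125,0)
E
```

```text
t 11.97 q [0.758, -0.033, -0.075, 1.86, -0.161, 1.081, -0.952] p [ 0.4554 -0.3377  0.2326] psi -0.149 th 0.276 roll 0.007 g 0.254 0.0 F [ 0.4  0.2 -0.7]
mm [107.1  -0.3  64.2] w [ 0.007 -0.276  0.002] tcp [ 0.575  -0.3525  0.2   ]
```

>>> {"method": "jog_arm", "body": {
  "increments": [
    {"tx":10,"ty":0,"tz":3,"wx":0,"wy":-0.08,"wz":0,"gripper":0},
    {"tx":40,"ty":0,"tz":12,"wx":0,"wy":-0.18,"wz":0,"gripper":0},
    {"tx":75,"ty":0,"tz":35,"wx":0.005,"wy":-0.27,"wz":0,"gripper":0},
    {"tx":107,"ty":-0.3,"tz":64,"wx":0.007,"wy":-0.276,"wz":0,"gripper":0},
    {"tx":107,"ty":-0.3,"tz":64,"wx":0.007,"wy":-0.276,"wz":0,"gripper":0}
  ]
}}

```text
time: 12.38
position: [0.5798, -0.3438, 0.1828]
tool_rot: [-3.119, 0.173, 0.015]
ft_force: [-2.2, 1.8, -3.2]
grip_width: 0.005
grip_force: 0.0
```

```bash
python3 - <<'E'
from h import *
show();inc((.575,-.3525,.16),-.125,0)
im=save('wrist','w7.png')
for t in('vial_open','pump_top','spout_tip'): print(t,[(np.round(d['bbox']).tolist(),round(d['conf'],2)) for d in vision.spot_in('wrist',t)[:2]])
E
```

```text
t 12.38 q [0.611, 0.407, -0.146, 1.418, 0.047, 1.336, -1.217] p [ 0.5798 -0.3438  0.1828] psi 2.015 th 0.02 roll -0.017 g 0.005 0.0 F [-2.2  1.8 -3.2]
mm [-3.5  9.6 22.7] w [-0.017  0.011  0.014] tcp [ 0.575  -0.3525  0.16  ]
vial_open []
pump_top [([271.0, 210.0, 312.0, 241.0], 0.95)]
spout_tip [([270.0, 210.0, 315.0, 238.0], 0.76)]
```

>>> {"method": "jog_arm", "body": {
  "increments": [
    {"tx":-3.5,"ty":9.5,"tz":8,"wx":-0.017,"wy":0.011,"wz":0,"gripper":0},
    {"tx":-3.5,"ty":9.5,"tz":8,"wx":-0.017,"wy":0.011,"wz":0,"gripper":0},
    {"tx":-3.5,"ty":9.5,"tz":8,"wx":-0.017,"wy":0.011,"wz":0,"gripper":0},
    {"tx":-3.5,"ty":9.5,"tz":8,"wx":-0.017,"wy":0.011,"wz":0,"gripper":0},
    {"tx":-3.5,"ty":9.5,"tz":8,"wx":-0.017,"wy":0.011,"wz":0,"gripper":0}
  ]
}}

```text
time: 13.0
position: [0.569, -0.3585, 0.1887]
tool_rot: [3.123, -0.188, 0.018]
ft_force: [0.1, -0.3, -0.6]
grip_width: 0.002
grip_force: 0.0
```

```bash
python3 - <<'E'
from h import *
show();inc((.575,-.3525,.16),-.125,0)
im=save('wrist','w8.png')
for p in ((.575,-.3525,.152),(.575,-.3525,.137)): 
  px=np.array([proj(im,np.array(p)+[.015*np.cos(t),.015*np.sin(t),0]) for t in np.linspace(0,6.28,60)]);print(px.min(0),px.max(0))
print([(np.round(d['bbox']).tolist(),round(d['conf'],2)) for d in vision.spot_in('wrist','pump_top')[:2]])
E
```

```text
t 13.0 q [0.624, 0.375, -0.137, 1.449, 0.059, 1.305, -1.209] p [ 0.569  -0.3585  0.1887] psi -0.887 th 0.017 roll 0.012 g 0.002 0.0 F [ 0.1 -0.3 -0.6]
mm [ 4.9 -7.1 28.6] w [ 0.012 -0.012  0.005] tcp [ 0.575  -0.3525  0.16  ]
[243.86694142 203.74281063] [288.43867829 246.64845511]
[245.64025546 199.37140327] [287.26324362 239.61610614]
[]
```

>>> {"method": "jog_arm", "body": {
  "increments": [
    {"tx":5,"ty":-7,"tz":10,"wx":0.012,"wy":-0.012,"wz":0,"gripper":0},
    {"tx":5,"ty":-7,"tz":20,"wx":0.012,"wy":-0.012,"wz":0,"gripper":0},
    {"tx":5,"ty":-7,"tz":25,"wx":0.012,"wy":-0.012,"wz":0,"gripper":0},
    {"tx":5,"ty":-7,"tz":25,"wx":0.012,"wy":-0.012,"wz":0,"gripper":0},
    {"tx":5,"ty":-7,"tz":25,"wx":0.012,"wy":-0.012,"wz":0,"gripper":0}
  ]
}}

```text
time: 13.52
position: [0.5745, -0.3522, 0.1607]
tool_rot: [-3.134, 0.188, 0.006]
ft_force: [0.1, 0.9, -0.9]
grip_width: 0.007
grip_force: 0.0
```

```bash
python3 - <<'E'
from h import *
show();inc((.575,-.3525,.137),-.125,0)
im=save('wrist','w9.png');s=save('side','s9.png')
print('side pump',proj(s,(.575,-.3525,.152)),'tcp',proj(s,ctrl.get_state()['position']))
for n in ('wrist','side','scene'): print(n,[(np.round(d['bbox']).tolist(),round(d['conf'],2)) for d in vision.spot_in(n,'pump_top')[:2]],[(np.round(d['bbox']).tolist(),round(d['conf'],2)) for d in vision.spot_in(n,'vial_open')[:3]])
E
```

```text
t 13.52 q [0.616, 0.41, -0.139, 1.459, 0.058, 1.281, -1.22] p [ 0.5745 -0.3522  0.1607] psi 2.659 th 0.004 roll -0.001 g 0.007 0.0 F [ 0.1  0.9 -0.9]
mm [ 0.6  0.2 23.7] w [-0.001  0.004  0.005] tcp [ 0.575  -0.3525  0.137 ]
side pump [292.92245536 146.5385842 ] tcp [293.09808673 142.67659729]
wrist [([255.0, 213.0, 298.0, 238.0], 0.61)] []
side [([285.0, 142.0, 323.0, 159.0], 0.67)] [([312.0, 165.0, 324.0, 204.0], 0.75)]
scene [([343.0, 262.0, 390.0, 294.0], 0.63)] [([210.0, 220.0, 298.0, 290.0], 0.72), ([248.0, 190.0, 259.0, 215.0], 0.53)]
```

>>> {"method": "jog_arm", "body": {
  "increments": [
    {"tx":0.5,"ty":0,"tz":6,"wx":0,"wy":0,"wz":0,"gripper":0},
    {"tx":0.5,"ty":0,"tz":11,"wx":0,"wy":0,"wz":0,"gripper":0},
    {"tx":0.5,"ty":0,"tz":15,"wx":0,"wy":0,"wz":0,"gripper":0},
    {"tx":0.5,"ty":0,"tz":18,"wx":0,"wy":0,"wz":0,"gripper":0},
    {"tx":0.5,"ty":0,"tz":20,"wx":0,"wy":0,"wz":0,"gripper":0}
  ]
}}

```text
time: 14.33
position: [0.5759, -0.3528, 0.1427]
tool_rot: [-3.136, 0.189, 0.0]
ft_force: [-1.3, 1.2, 7.4]
grip_width: 0.006
grip_force: 3.6
```

>>> {"method": "jog_arm", "body": {
  "increments": [
    {"tx":0,"ty":0,"tz":1,"wx":0,"wy":0,"wz":0,"gripper":0},
    {"tx":0,"ty":0,"tz":2,"wx":0,"wy":0,"wz":0,"gripper":0},
    {"tx":0,"ty":0,"tz":2,"wx":0,"wy":0,"wz":0,"gripper":0},
    {"tx":0,"ty":0,"tz":2,"wx":0,"wy":0,"wz":0,"gripper":0},
    {"tx":0,"ty":0,"tz":2,"wx":0,"wy":0,"wz":0,"gripper":0}
  ]
}}

```text
time: 14.75
position: [0.576, -0.3528, 0.1415]
tool_rot: [3.136, -0.188, -0.0]
ft_force: [-1.0, 0.5, 7.1]
grip_width: 0.008
grip_force: 3.7
```

>>> {"method": "jog_arm", "body": {
  "increments": [
    {"tx":0,"ty":0,"tz":1,"wx":0,"wy":0,"wz":0,"gripper":0},
    {"tx":0,"ty":0,"tz":2,"wx":0,"wy":0,"wz":0,"gripper":0},
    {"tx":0,"ty":0,"tz":3,"wx":0,"wy":0,"wz":0,"gripper":0},
    {"tx":0,"ty":0,"tz":3,"wx":0,"wy":0,"wz":0,"gripper":0},
    {"tx":0,"ty":0,"tz":3,"wx":0,"wy":0,"wz":0,"gripper":0}
  ]
}}

```text
time: 15.17
position: [0.576, -0.3528, 0.1408]
tool_rot: [3.135, -0.189, 0.001]
ft_force: [-5.1, 2.9, 16.1]
grip_width: 0.005
grip_force: 8.0
```

>>> {"method": "jog_arm", "body": {
  "increments": [
    {"tx":0,"ty":0,"tz":1,"wx":0,"wy":0,"wz":0,"gripper":0},
    {"tx":0,"ty":0,"tz":2,"wx":0,"wy":0,"wz":0,"gripper":0},
    {"tx":0,"ty":0,"tz":2,"wx":0,"wy":0,"wz":0,"gripper":0},
    {"tx":0,"ty":0,"tz":2,"wx":0,"wy":0,"wz":0,"gripper":0},
    {"tx":0,"ty":0,"tz":2,"wx":0,"wy":0,"wz":0,"gripper":0}
  ]
}}

```text
time: 15.58
position: [0.576, -0.3528, 0.1407]
tool_rot: [3.135, -0.189, 0.002]
ft_force: [-6.8, 4.4, 23.8]
grip_width: 0.006
grip_force: 11.6
```

It's on the hard stop: z stays at 0.1407 while the force rises. Releasing upward.

>>> {"method": "jog_arm", "body": {
  "increments": [
    {"tx":0,"ty":0,"tz":-8,"wx":0,"wy":0,"wz":0,"gripper":0},
    {"tx":0,"ty":0,"tz":-20,"wx":0,"wy":0,"wz":0,"gripper":0},
    {"tx":0,"ty":0,"tz":-40,"wx":0,"wy":0,"wz":0,"gripper":0},
    {"tx":0,"ty":0,"tz":-65,"wx":0,"wy":0,"wz":0,"gripper":0},
    {"tx":0,"ty":0,"tz":-90,"wx":0,"wy":0,"wz":0,"gripper":0}
  ]
}}

```text
time: 16.0
position: [0.5747, -0.3522, 0.2246]
tool_rot: [-3.134, 0.189, 0.007]
ft_force: [0.1, 0.1, -0.1]
grip_width: 0.005
grip_force: 0.0
```

```bash
python3 - <<'E'
from h import *
show();im=save('side','s10.png')
print([(np.round(d['bbox']).tolist(),round(d['conf'],2)) for d in vision.spot_in('side','vial_open')[:3]],[(np.round(d['bbox']).tolist(),round(d['conf'],2)) for d in vision.spot_in('side','pump_top')[:2]])
hs=cv2.cvtColor(im['color'],cv2.COLOR_BGR2HSV);mm=(hs[...,0]<18)&(hs[...,1]>130)
for r in range(160,206,3):
    c=np.where(mm[r,308:345])[0]+308; print(r,(c.min(),c.max()) if len(c) else None,end=' ')
inc((.453,-.335,.235),-.125,.3)
E
```

```text
t 16.0 q [0.614, 0.378, -0.14, 1.373, 0.052, 1.399, -1.216] p [ 0.5747 -0.3522  0.2246] psi 2.626 th 0.005 roll -0.002 g 0.005 0.0 F [ 0.1  0.1 -0.1]
[([310.0, 167.0, 324.0, 205.0], 0.73)] [([289.0, 142.0, 324.0, 160.0], 0.58)]
160 None 163 None 166 None 169 (np.int64(315), np.int64(322)) 172 (np.int64(315), np.int64(322)) 175 (np.int64(314), np.int64(322)) 178 (np.int64(314), np.int64(322)) 181 (np.int64(314), np.int64(322)) 184 (np.int64(313), np.int64(322)) 187 (np.int64(313), np.int64(322)) 190 (np.int64(313), np.int64(322)) 193 (np.int64(313), np.int64(322)) 196 (np.int64(312), np.int64(321)) 199 (np.int64(312), np.int64(321)) 202 (np.int64(312), np.int64(321)) 205 None mm [-124.7   -3.1   -8. ] w [0.    0.298 0.005] tcp [ 0.453 -0.335  0.235]
```

>>> {"method": "jog_arm", "body": {
  "increments": [
    {"tx":-30,"ty":-0.5,"tz":-6,"wx":0,"wy":0.05,"wz":0,"gripper":0},
    {"tx":-65,"ty":-1.5,"tz":-8,"wx":0,"wy":0.12,"wz":0,"gripper":0},
    {"tx":-100,"ty":-2.5,"tz":-8,"wx":0,"wy":0.2,"wz":0,"gripper":0},
    {"tx":-125,"ty":-3,"tz":-8,"wx":0,"wy":0.3,"wz":0,"gripper":0.2},
    {"tx":-125,"ty":-3,"tz":-8,"wx":0,"wy":0.3,"wz":0,"gripper":0.55}
  ]
}}

```text
time: 16.57
position: [0.4382, -0.3321, 0.2249]
tool_rot: [3.092, -0.202, 0.447]
ft_force: [-1.4, 0.3, -3.8]
grip_width: 0.085
grip_force: 0.0
```

>>> {"method": "jog_arm", "body": {
  "increments": [
    {"tx":0,"ty":0,"tz":0,"wx":0,"wy":0.1,"wz":0,"gripper":0.55},
    {"tx":0,"ty":0,"tz":0,"wx":0,"wy":0.22,"wz":0,"gripper":0.55},
    {"tx":0,"ty":0,"tz":0,"wx":0,"wy":0.33,"wz":0,"gripper":0.55},
    {"tx":0,"ty":0,"tz":0,"wx":0,"wy":0.42,"wz":0,"gripper":0.55},
    {"tx":0,"ty":0,"tz":0,"wx":0,"wy":0.42,"wz":0,"gripper":0.55}
  ]
}}

```text
time: 16.98
position: [0.4473, -0.3332, 0.2276]
tool_rot: [2.903, -0.185, 1.084]
ft_force: [-0.8, 0.7, -1.0]
grip_width: 0.447
grip_force: 0.0
```

```bash
python3 - <<'E'
from h import *
show();inc((.4529,-.335,.1385),-.126,.722)
E
```

```text
t 16.98 q [0.812, -0.231, 0.08, 2.198, -0.704, 0.756, -0.383] p [ 0.4473 -0.3332  0.2276] psi -0.116 th 0.714 roll -0.007 g 0.447 0.0 F [-0.8  0.7 -1. ]
mm [-54.    1.8  71.1] w [-0.006  0.008 -0.004] tcp [ 0.4529 -0.335   0.1385]
```

>>> {"method": "jog_arm", "body": {
  "increments": [
    {"tx":-20,"ty":1,"tz":27,"wx":0,"wy":0,"wz":0,"gripper":0.55},
    {"tx":-40,"ty":1.5,"tz":53,"wx":0,"wy":0,"wz":0,"gripper":0.55},
    {"tx":-54,"ty":1.8,"tz":71,"wx":-0.006,"wy":0.008,"wz":-0.004,"gripper":0.55},
    {"tx":-54,"ty":1.8,"tz":71,"wx":-0.006,"wy":0.008,"wz":-0.004,"gripper":0.55},
    {"tx":-54,"ty":1.8,"tz":71,"wx":-0.006,"wy":0.008,"wz":-0.004,"gripper":0.55}
  ]
}}

```text
time: 17.4
position: [0.4581, -0.3356, 0.1427]
tool_rot: [2.893, -0.171, 1.092]
ft_force: [-0.1, 0.1, 1.0]
grip_width: 0.545
grip_force: 0.0
```

```bash
python3 - <<'E'
from h import *
show();inc((.4789,-.3385,.1088),-.126,.722);inc((.5130,-.3431,.0712),-.126,.722)
E
```

```text
t 17.4 q [0.76, -0.103, 0.12, 2.286, -0.915, 0.596, -0.12] p [ 0.4581 -0.3356  0.1427] psi -0.122 th 0.722 roll 0.003 g 0.545 0.0 F [-0.1  0.1  1. ]
mm [-6.7  0.3 39.3] w [-0.002 -0.     0.007] tcp [ 0.4789 -0.3385  0.1088]
mm [-5.7  0.7 90.3] w [-0.002 -0.     0.007] tcp [ 0.513  -0.3431  0.0712]
```

>>> {"method": "jog_arm", "body": {
  "increments": [
    {"tx":-6,"ty":0.3,"tz":5,"wx":0,"wy":0,"wz":0.005,"gripper":0.55},
    {"tx":-6,"ty":0.5,"tz":25,"wx":0,"wy":0,"wz":0.005,"gripper":0.55},
    {"tx":-6,"ty":0.6,"tz":45,"wx":0,"wy":0,"wz":0.005,"gripper":0.55},
    {"tx":-6,"ty":0.7,"tz":60,"wx":0,"wy":0,"wz":0.005,"gripper":0.55},
    {"tx":-6,"ty":0.7,"tz":60,"wx":0,"wy":0,"wz":0.005,"gripper":0.55}
  ]
}}

```text
time: 17.82
position: [0.4953, -0.3417, 0.0959]
tool_rot: [2.89, -0.175, 1.098]
ft_force: [0.5, -0.2, -0.5]
grip_width: 0.552
grip_force: 0.0
```

```bash
python3 - <<'E'
from h import *
show();inc((.5130,-.3431,.0712),-.126,.722)
E
```

```text
t 17.82 q [0.718, 0.041, 0.108, 2.268, -1.118, 0.501, 0.058] p [ 0.4953 -0.3417  0.0959] psi -0.124 th 0.727 roll 0.002 g 0.552 0.0 F [ 0.5 -0.2 -0.5]
mm [-3.1 -0.8 30.3] w [-0.001 -0.005  0.005] tcp [ 0.513  -0.3431  0.0712]
```

>>> {"method": "jog_arm", "body": {
  "increments": [
    {"tx":-2,"ty":-0.5,"tz":12,"wx":0,"wy":0,"wz":0.003,"gripper":0.55},
    {"tx":-3,"ty":-0.8,"tz":23,"wx":0,"wy":0,"wz":0.005,"gripper":0.55},
    {"tx":-3,"ty":-0.8,"tz":30,"wx":0,"wy":-0.004,"wz":0.005,"gripper":0.55},
    {"tx":-3,"ty":-0.8,"tz":30,"wx":0,"wy":-0.004,"wz":0.005,"gripper":0.55},
    {"tx":-3,"ty":-0.8,"tz":30,"wx":0,"wy":-0.004,"wz":0.005,"gripper":0.55}
  ]
}}

```text
time: 18.23
position: [0.511, -0.3443, 0.0724]
tool_rot: [2.89, -0.185, 1.094]
ft_force: [-0.0, 0.4, -0.3]
grip_width: 0.55
grip_force: 0.0
```

```bash
python3 - <<'E'
from h import *
show();inc((.5130,-.3431,.0712),-.126,.722)
im=save('side','s11.png')
hs=cv2.cvtColor(im['color'],cv2.COLOR_BGR2HSV);mm=(hs[...,0]<18)&(hs[...,1]>130)
for r in range(181,206,6):
    c=np.where(mm[r,308:345])[0]+308; print(r,(c.min(),c.max()) if len(c) else None,end=' ')
E
```

```text
t 18.23 q [0.708, 0.109, 0.092, 2.255, -1.221, 0.463, 0.144] p [ 0.511  -0.3443  0.0724] psi -0.128 th 0.724 roll 0.0 g 0.55 0.0 F [-0.   0.4 -0.3]
mm [ 0.6 -1.4  2.1] w [ 0.002 -0.002 -0.001] tcp [ 0.513  -0.3431  0.0712]
181 None 187 (np.int64(315), np.int64(321)) 193 (np.int64(313), np.int64(321)) 199 (np.int64(312), np.int64(321)) 205 None
```

>>> {"method": "jog_arm", "body": {
  "increments": [
    {"tx":0.6,"ty":-1.4,"tz":2.1,"wx":0,"wy":0,"wz":0,"gripper":0.55},
    {"tx":0.6,"ty":-1.4,"tz":2.1,"wx":0,"wy":0,"wz":0,"gripper":0.55},
    {"tx":0.6,"ty":-1.4,"tz":2.1,"wx":0,"wy":0,"wz":0,"gripper":0.4},
    {"tx":0.6,"ty":-1.4,"tz":2.1,"wx":0,"wy":0,"wz":0,"gripper":0.3},
    {"tx":0.6,"ty":-1.4,"tz":2.1,"wx":0,"wy":0,"wz":0,"gripper":0.2}
  ]
}}

```text
time: 18.7
position: [0.5122, -0.3428, 0.0699]
tool_rot: [2.891, -0.186, 1.092]
ft_force: [0.6, -0.4, 0.0]
grip_width: 0.403
grip_force: 0.0
```

>>> {"method": "jog_arm", "body": {
  "increments": [
    {"tx":0,"ty":0,"tz":0,"wx":0,"wy":0,"wz":0,"gripper":0.2},
    {"tx":0,"ty":0,"tz":0,"wx":0,"wy":0,"wz":0,"gripper":0.2},
    {"tx":0,"ty":0,"tz":0,"wx":0,"wy":0,"wz":0,"gripper":0.2},
    {"tx":0,"ty":0,"tz":0,"wx":0,"wy":0,"wz":0,"gripper":0.2},
    {"tx":0,"ty":0,"tz":0,"wx":0,"wy":0,"wz":0,"gripper":0.2}
  ]
}}

```text
time: 19.12
position: [0.5123, -0.3428, 0.0698]
tool_rot: [2.891, -0.186, 1.092]
ft_force: [-0.2, 0.2, 0.4]
grip_width: 0.292
grip_force: 15.0
```

```bash
python3 - <<'E'
from h import *
show()
st=ctrl.get_state();R=Ro.from_rotvec(st['tool_rot']).as_matrix();print('up5',R.T@[0,0,5],'back60',R.T@[-65,8,0])
E
```

```text
t 19.12 q [0.705, 0.114, 0.089, 2.257, -1.23, 0.457, 0.15] p [ 0.5123 -0.3428  0.0698] psi -0.129 th 0.722 roll -0.0 g 0.292 15.0 F [-0.2  0.2  0.4]
up5 [ 3.30594913e+00 -4.43858719e-04 -3.75109319e+00] back60 [-49.13120423   0.40381806 -43.30082796]
```

>>> {"method": "jog_arm", "body": {
  "increments": [
    {"tx":3.3,"ty":0,"tz":-3.8,"wx":0,"wy":0,"wz":0,"gripper":0.2},
    {"tx":0,"ty":0,"tz":-8,"wx":0,"wy":0,"wz":0,"gripper":0.2},
    {"tx":-13,"ty":0.2,"tz":-18,"wx":0,"wy":0,"wz":0,"gripper":0.2},
    {"tx":-28,"ty":0.3,"tz":-31,"wx":0,"wy":0,"wz":0,"gripper":0.2},
    {"tx":-46,"ty":0.4,"tz":-47,"wx":0,"wy":0,"wz":0,"gripper":0.2}
  ]
}}

```text
time: 19.53
position: [0.4468, -0.3342, 0.0746]
tool_rot: [2.892, -0.184, 1.093]
ft_force: [0.2, -0.2, -0.2]
grip_width: 0.288
grip_force: 15.0
```

```bash
python3 - <<'E'
from h import *
show();inc((.4416,-.338,.145),-.1,.722)
p,R=np.array((.4416,-.338,.145)),rot(-.1,.722)
q,R2=inc((.475,-.203,.188),.15,.722,0,p,R)
inc((.5127,-.0483,.195),.39,.722,0,q,R2)
E
```

```text
t 19.53 q [0.765, 0.008, 0.14, 2.357, -1.184, 0.526, 0.195] p [ 0.4468 -0.3342  0.0746] psi -0.127 th 0.723 roll 0.0 g 0.288 15.0 F [ 0.2 -0.2 -0.2]
mm [ 43.    4.4 -56. ] w [ 0.018 -0.001 -0.02 ] tcp [ 0.4416 -0.338   0.145 ]
mm [  43.2 -137.7  -19.2] w [ 0.165  0.    -0.188] tcp [ 0.475 -0.203  0.188]
mm [  50.  -147.3   34.7] w [ 0.159  0.    -0.18 ] tcp [ 0.5127 -0.0483  0.195 ]
```

>>> {"method": "jog_arm", "body": {
  "increments": [
    {"tx":9,"ty":0.5,"tz":-12,"wx":0.004,"wy":0,"wz":-0.004,"gripper":0.2},
    {"tx":20,"ty":2,"tz":-26,"wx":0.009,"wy":0,"wz":-0.01,"gripper":0.2},
    {"tx":32,"ty":3,"tz":-41,"wx":0.014,"wy":0,"wz":-0.015,"gripper":0.2},
    {"tx":43,"ty":4.4,"tz":-56,"wx":0.018,"wy":0,"wz":-0.02,"gripper":0.2},
    {"tx":43,"ty":4.4,"tz":-56,"wx":0.018,"wy":0,"wz":-0.02,"gripper":0.2}
  ]
}}

```text
time: 19.95
position: [0.4427, -0.341, 0.1495]
tool_rot: [2.895, -0.147, 1.102]
ft_force: [0.5, -1.3, -0.4]
grip_width: 0.292
grip_force: 15.0
```

>>> {"method": "jog_arm", "body": {
  "increments": [
    {"tx":8,"ty":-22,"tz":-4,"wx":0.03,"wy":0,"wz":-0.035,"gripper":0.2},
    {"tx":18,"ty":-54,"tz":-8,"wx":0.065,"wy":0,"wz":-0.075,"gripper":0.2},
    {"tx":29,"ty":-90,"tz":-13,"wx":0.105,"wy":0,"wz":-0.12,"gripper":0.2},
    {"tx":38,"ty":-120,"tz":-17,"wx":0.14,"wy":0,"wz":-0.16,"gripper":0.2},
    {"tx":43,"ty":-138,"tz":-19,"wx":0.165,"wy":0,"wz":-0.188,"gripper":0.2}
  ]
}}

```text
time: 20.37
position: [0.4757, -0.1999, 0.1877]
tool_rot: [-2.88, -0.223, -1.088]
ft_force: [0.1, -0.1, -0.5]
grip_width: 0.292
grip_force: 15.0
```

```bash
python3 - <<'E'
from h import *
show();inc((.5127,-.0483,.197),.39,.722)
E
```

```text
t 20.37 q [0.708, -0.265, 0.003, 2.314, -0.82, 0.758, -0.186] p [ 0.4757 -0.1999  0.1877] psi 0.154 th 0.722 roll -0.0 g 0.292 15.0 F [ 0.1 -0.1 -0.5]
mm [  51.  -144.1   32.6] w [ 0.156 -0.    -0.177] tcp [ 0.5127 -0.0483  0.197 ]
```

>>> {"method": "jog_arm", "body": {
  "increments": [
    {"tx":10,"ty":-24,"tz":4,"wx":0.03,"wy":0,"wz":-0.033,"gripper":0.2},
    {"tx":24,"ty":-60,"tz":12,"wx":0.065,"wy":0,"wz":-0.074,"gripper":0.2},
    {"tx":37,"ty":-98,"tz":21,"wx":0.106,"wy":0,"wz":-0.12,"gripper":0.2},
    {"tx":47,"ty":-130,"tz":29,"wx":0.14,"wy":0,"wz":-0.16,"gripper":0.2},
    {"tx":51,"ty":-144,"tz":32.6,"wx":0.156,"wy":0,"wz":-0.177,"gripper":0.2}
  ]
}}

```text
time: 20.78
position: [0.5146, -0.0488, 0.1957]
tool_rot: [-2.763, -0.547, -1.042]
ft_force: [0.7, 0.2, -0.3]
grip_width: 0.293
grip_force: 15.0
```

>>> {"method": "jog_arm", "body": {
  "increments": [
    {"tx":0,"ty":0,"tz":0,"wx":0,"wy":0,"wz":0,"gripper":0.2},
    {"tx":0,"ty":0,"tz":0,"wx":0,"wy":0,"wz":0,"gripper":0.2},
    {"tx":0,"ty":0,"tz":0,"wx":0,"wy":0,"wz":0,"gripper":0.2},
    {"tx":0,"ty":0,"tz":0,"wx":0,"wy":0,"wz":0,"gripper":0.2},
    {"tx":0,"ty":0,"tz":0,"wx":0,"wy":0,"wz":0,"gripper":0.2}
  ]
}}

```text
time: 21.2
position: [0.5144, -0.0538, 0.1963]
tool_rot: [-2.768, -0.536, -1.045]
ft_force: [0.5, -0.4, 0.2]
grip_width: 0.293
grip_force: 15.0
```

```bash
python3 - <<'E'
from h import *
show();inc((.5127,-.0483,.140),.39,.722);inc((.5127,-.0483,.12),.39,.722)
E
```

```text
t 21.2 q [0.581, -0.3, -0.17, 2.319, -0.848, 0.752, -0.251] p [ 0.5144 -0.0538  0.1963] psi 0.384 th 0.722 roll -0.001 g 0.293 15.0 F [ 0.5 -0.4  0.2]
mm [-36.8  -5.7  42.6] w [ 0.004 -0.    -0.006] tcp [ 0.5127 -0.0483  0.14  ]
mm [-50.   -5.7  57.6] w [ 0.004 -0.    -0.006] tcp [ 0.5127 -0.0483  0.12  ]
```

>>> {"method": "jog_arm", "body": {
  "increments": [
    {"tx":-12,"ty":-4,"tz":14,"wx":0.002,"wy":0,"wz":-0.003,"gripper":0.2},
    {"tx":-26,"ty":-5.7,"tz":30,"wx":0.004,"wy":0,"wz":-0.006,"gripper":0.2},
    {"tx":-40,"ty":-5.7,"tz":46,"wx":0.004,"wy":0,"wz":-0.006,"gripper":0.2},
    {"tx":-50,"ty":-5.7,"tz":57.5,"wx":0.004,"wy":0,"wz":-0.006,"gripper":0.2},
    {"tx":-50,"ty":-5.7,"tz":57.5,"wx":0.004,"wy":0,"wz":-0.006,"gripper":0.2}
  ]
}}

```text
time: 21.62
position: [0.5105, -0.0469, 0.1165]
tool_rot: [-2.764, -0.545, -1.036]
ft_force: [-0.9, -0.1, -1.3]
grip_width: 0.292
grip_force: 15.0
```

>>> {"method": "jog_arm", "body": {
  "increments": [
    {"tx":0,"ty":0,"tz":0,"wx":0,"wy":0,"wz":0,"gripper":0.2},
    {"tx":0,"ty":0,"tz":0,"wx":0,"wy":0,"wz":0,"gripper":0.2},
    {"tx":0,"ty":0,"tz":0,"wx":0,"wy":0,"wz":0,"gripper":0.2},
    {"tx":0,"ty":0,"tz":0,"wx":0,"wy":0,"wz":0,"gripper":0.2},
    {"tx":0,"ty":0,"tz":0,"wx":0,"wy":0,"wz":0,"gripper":0.2}
  ]
}}

```text
time: 22.03
position: [0.5134, -0.0474, 0.1214]
tool_rot: [-2.763, -0.55, -1.046]
ft_force: [0.6, 0.8, -0.3]
grip_width: 0.291
grip_force: 15.0
```

```bash
python3 - <<'E'
from h import *
show();inc((.5127,-.0483,.11),.39,.722);inc((.5127,-.0483,.07),.39,.722)
E
```

```text
t 22.03 q [0.528, -0.187, -0.146, 2.408, -1.018, 0.603, -0.024] p [ 0.5134 -0.0474  0.1214] psi 0.39 th 0.723 roll 0.002 g 0.291 15.0 F [ 0.6  0.8 -0.3]
mm [-8.3  0.6  7.9] w [ 0.    -0.001  0.003] tcp [ 0.5127 -0.0483  0.11  ]
mm [-34.8   0.5  37.8] w [ 0.    -0.001  0.003] tcp [ 0.5127 -0.0483  0.07  ]
```

>>> {"method": "jog_arm", "body": {
  "increments": [
    {"tx":-6,"ty":0.5,"tz":6,"wx":0,"wy":0,"wz":0,"gripper":0.2},
    {"tx":-11,"ty":0.5,"tz":11,"wx":0,"wy":0,"wz":0,"gripper":0.2},
    {"tx":-11,"ty":0.5,"tz":11,"wx":0,"wy":0,"wz":0,"gripper":0.2},
    {"tx":-11,"ty":0.5,"tz":11,"wx":0,"wy":0,"wz":0,"gripper":0.2},
    {"tx":-11,"ty":0.5,"tz":11,"wx":0,"wy":0,"wz":0,"gripper":0.2}
  ]
}}

```text
time: 22.45
position: [0.5124, -0.0479, 0.1053]
tool_rot: [-2.763, -0.549, -1.045]
ft_force: [0.4, 0.2, 0.4]
grip_width: 0.289
grip_force: 15.0
```

```bash
python3 - <<'E'
from h import *
show();inc((.5127,-.0483,.095),.39,.722);inc((.5127,-.0483,.07),.39,.722)
E
```

```text
t 22.45 q [0.522, -0.156, -0.14, 2.423, -1.069, 0.578, 0.041] p [ 0.5124 -0.0479  0.1053] psi 0.391 th 0.723 roll 0.001 g 0.289 15.0 F [0.4 0.2 0.4]
mm [-6.7  0.4  7.8] w [-0.001 -0.001  0.002] tcp [ 0.5127 -0.0483  0.095 ]
mm [-23.3   0.4  26.6] w [-0.001 -0.001  0.002] tcp [ 0.5127 -0.0483  0.07  ]
```

>>> {"method": "jog_arm", "body": {
  "increments": [
    {"tx":-3,"ty":0.4,"tz":4,"wx":0,"wy":0,"wz":0,"gripper":0.2},
    {"tx":-6.5,"ty":0.4,"tz":7.7,"wx":0,"wy":0,"wz":0,"gripper":0.2},
    {"tx":-8,"ty":0.4,"tz":9.5,"wx":0,"wy":0,"wz":0,"gripper":0.2},
    {"tx":-8,"ty":0.4,"tz":9.5,"wx":0,"wy":0,"wz":0,"gripper":0.2},
    {"tx":-8,"ty":0.4,"tz":9.5,"wx":0,"wy":0,"wz":0,"gripper":0.2}
  ]
}}

```text
time: 22.87
position: [0.5123, -0.048, 0.0919]
tool_rot: [-2.763, -0.549, -1.043]
ft_force: [-0.0, -0.2, 0.6]
grip_width: 0.292
grip_force: 15.0
```

```bash
python3 - <<'E'
from h import *
show();inc((.5127,-.0483,.07),.39,.722)
E
```

```text
t 22.87 q [0.521, -0.126, -0.141, 2.433, -1.116, 0.557, 0.099] p [ 0.5123 -0.048   0.0919] psi 0.392 th 0.722 roll -0.0 g 0.292 15.0 F [-0.  -0.2  0.6]
mm [-14.3   0.4  16.6] w [-0.002  0.     0.001] tcp [ 0.5127 -0.0483  0.07  ]
```

The vial's base is below the deck top with no contact force, so it is in the hole. Continuing down.

>>> {"method": "jog_arm", "body": {
  "increments": [
    {"tx":-4,"ty":0.2,"tz":5,"wx":0,"wy":0,"wz":0,"gripper":0.2},
    {"tx":-8,"ty":0.3,"tz":10,"wx":0,"wy":0,"wz":0,"gripper":0.2},
    {"tx":-12,"ty":0.4,"tz":14,"wx":0,"wy":0,"wz":0,"gripper":0.2},
    {"tx":-13.5,"ty":0.4,"tz":15.5,"wx":0,"wy":0,"wz":0,"gripper":0.2},
    {"tx":-13.5,"ty":0.4,"tz":15.5,"wx":0,"wy":0,"wz":0,"gripper":0.2}
  ]
}}

```text
time: 23.28
position: [0.5124, -0.0483, 0.0712]
tool_rot: [-2.763, -0.548, -1.042]
ft_force: [0.2, -0.7, -0.1]
grip_width: 0.292
grip_force: 15.0
```

```bash
python3 - <<'E'
from h import *
show();inc((.5127,-.0483,.068),.39,.722)
E
```

```text
t 23.28 q [0.567, -0.077, -0.187, 2.445, -1.207, 0.529, 0.207] p [ 0.5124 -0.0483  0.0712] psi 0.393 th 0.722 roll -0.001 g 0.292 15.0 F [ 0.2 -0.7 -0.1]
mm [-2.   0.1  2.6] w [-0.002  0.     0.001] tcp [ 0.5127 -0.0483  0.068 ]
```

>>> {"method": "jog_arm", "body": {
  "increments": [
    {"tx":-1,"ty":0,"tz":1.2,"wx":0,"wy":0,"wz":0,"gripper":0.2},
    {"tx":-2,"ty":0,"tz":2.5,"wx":0,"wy":0,"wz":0,"gripper":0.2},
    {"tx":-2,"ty":0,"tz":2.5,"wx":0,"wy":0,"wz":0,"gripper":0.2},
    {"tx":-2,"ty":0,"tz":2.5,"wx":0,"wy":0,"wz":0,"gripper":0.2},
    {"tx":-2,"ty":0,"tz":2.5,"wx":0,"wy":0,"wz":0,"gripper":0.2}
  ]
}}

```text
time: 23.7
position: [0.513, -0.0485, 0.0687]
tool_rot: [-2.763, -0.549, -1.044]
ft_force: [0.8, -0.6, -1.0]
grip_width: 0.291
grip_force: 15.0
```

>>> {"method": "jog_arm", "body": {
  "increments": [
    {"tx":-0.7,"ty":0,"tz":0.8,"wx":0,"wy":0,"wz":0,"gripper":0.2},
    {"tx":-0.7,"ty":0,"tz":0.8,"wx":0,"wy":0,"wz":0,"gripper":0.2},
    {"tx":-0.7,"ty":0,"tz":0.8,"wx":0,"wy":0,"wz":0,"gripper":0.2},
    {"tx":-0.7,"ty":0,"tz":0.8,"wx":0,"wy":0,"wz":0,"gripper":0.2},
    {"tx":-0.7,"ty":0,"tz":0.8,"wx":0,"wy":0,"wz":0,"gripper":0.2}
  ]
}}

```text
time: 24.12
position: [0.5131, -0.0485, 0.0677]
tool_rot: [-2.763, -0.549, -1.044]
ft_force: [0.9, 0.2, 0.3]
grip_width: 0.289
grip_force: 15.0
```

>>> {"method": "jog_arm", "body": {
  "increments": [
    {"tx":-0.7,"ty":0,"tz":0.8,"wx":0,"wy":0,"wz":0,"gripper":0.2},
    {"tx":-0.7,"ty":0,"tz":0.8,"wx":0,"wy":0,"wz":0,"gripper":0.2},
    {"tx":-1.4,"ty":0,"tz":1.5,"wx":0,"wy":0,"wz":0,"gripper":0.2},
    {"tx":-1.4,"ty":0,"tz":1.5,"wx":0,"wy":0,"wz":0,"gripper":0.2},
    {"tx":-1.4,"ty":0,"tz":1.5,"wx":0,"wy":0,"wz":0,"gripper":0.2}
  ]
}}

```text
time: 24.53
position: [0.5144, -0.0486, 0.0675]
tool_rot: [-2.761, -0.549, -1.049]
ft_force: [-4.2, -0.3, 11.2]
grip_width: 0.292
grip_force: 15.0
```

```bash
python3 -c "
from h import *
show()"
```

```text
t 24.53 q [0.636, -0.061, -0.255, 2.444, -1.24, 0.525, 0.244] p [ 0.5144 -0.0486  0.0675] psi 0.391 th 0.726 roll 0.001 g 0.292 15.0 F [-4.2 -0.3 11.2]
```

Seated on the base board (Fz 11 N). Releasing, then lifting straight up.

>>> {"method": "jog_arm", "body": {
  "increments": [
    {"tx":0.8,"ty":0,"tz":-0.9,"wx":0,"wy":0,"wz":0,"gripper":0.2},
    {"tx":0.8,"ty":0,"tz":-0.9,"wx":0,"wy":0,"wz":0,"gripper":0.35},
    {"tx":0.8,"ty":0,"tz":-0.9,"wx":0,"wy":0,"wz":0,"gripper":0.48},
    {"tx":0.8,"ty":0,"tz":-0.9,"wx":0,"wy":0,"wz":0,"gripper":0.48},
    {"tx":0.8,"ty":0,"tz":-0.9,"wx":0,"wy":0,"wz":0,"gripper":0.48}
  ]
}}

```text
time: 24.95
position: [0.5125, -0.0482, 0.0662]
tool_rot: [-2.763, -0.549, -1.042]
ft_force: [0.5, 0.4, 0.6]
grip_width: 0.447
grip_force: 0.0
```

>>> {"method": "jog_arm", "body": {
  "increments": [
    {"tx":7,"ty":0,"tz":-8,"wx":0,"wy":0,"wz":0,"gripper":0.48},
    {"tx":20,"ty":0,"tz":-22,"wx":0,"wy":0,"wz":0,"gripper":0.48},
    {"tx":35,"ty":0,"tz":-39,"wx":0,"wy":0,"wz":0,"gripper":0.48},
    {"tx":53,"ty":0,"tz":-60,"wx":0,"wy":0,"wz":0,"gripper":0.48},
    {"tx":72,"ty":0,"tz":-82,"wx":0,"wy":0,"wz":0,"gripper":0.48}
  ]
}}

```text
time: 25.37
position: [0.5116, -0.048, 0.1756]
tool_rot: [-2.763, -0.549, -1.04]
ft_force: [0.9, -0.0, 0.4]
grip_width: 0.476
grip_force: 0.0
```

```bash
python3 - <<'E'
from h import *
show()
for n in ('scene','side'):
    save(n,n+'_end.png')
    for t in ('vial_open','vial_capped_0','jar_teal','jar_white','pump_top'):
        print(n,t,[(np.round(d['bbox']).astype(int).tolist(),round(d['conf'],2)) for d in vision.spot_in(n,t)[:3]])
A=cv2.imread('pics/scene0.png')[205:290,205:320].astype(int);B=cv2.imread('pics/scene_end.png')[205:290,205:320].astype(int)
d=np.abs(A-B).max(2)>50;ys,xs=np.where(d);print(d.sum(),[(xs.min()+205,xs.max()+205,ys.min()+205,ys.max()+205)] if d.sum() else '')
for r in (236,242,248):
  for f in('scene0','scene_end'): print(r,f,cv2.imread(f'pics/{f}.png')[r,240:266:1,2])
E
```

```text
t 25.37 q [0.686, -0.282, -0.272, 2.346, -0.92, 0.739, -0.172] p [ 0.5116 -0.048   0.1756] psi 0.394 th 0.72 roll -0.001 g 0.476 0.0 F [ 0.9 -0.   0.4]
scene vial_open [([245, 215, 261, 248], 0.62), ([229, 204, 239, 236], 0.45)]
scene vial_capped_0 [([228, 206, 242, 239], 0.87), ([265, 229, 279, 261], 0.83)]
scene jar_teal [([305, 261, 418, 368], 0.63), ([295, 218, 313, 245], 0.58), ([343, 262, 391, 293], 0.33)]
scene jar_white [([163, 194, 184, 221], 0.64), ([228, 204, 243, 239], 0.18)]
scene pump_top [([344, 260, 389, 294], 0.79), ([245, 214, 260, 251], 0.33)]
side vial_open [([287, 216, 298, 234], 0.67)]
side vial_capped_0 [([282, 231, 297, 269], 0.8), ([290, 205, 301, 223], 0.58)]
side jar_teal []
side jar_white [([285, 326, 313, 366], 0.96), ([280, 229, 300, 268], 0.72)]
side pump_top [([287, 144, 304, 155], 0.47)]
1489 [(np.int64(205), np.int64(319), np.int64(205), np.int64(289))]
236 scene0 [125 121 124 127 127 129  93  72  66  68  70  68  77  73  74  74  70  94
 189 221 218 215 215 217 216  93]
236 scene_end [112 108 108 112 110 113 104  75  67  69  67  76  74  73  79  72  78  86
 161 230 230 228 229 231 233 106]
242 scene0 [206 208 221 222 223 224 158  87  66  69  72  73  72  74  72  75  73  83
 138 222 226 228 228 242 245 168]
242 scene_end [196 196 197 195 196 199 155  89  68  72  72  70  75  74  72  73  72  80
 116 222 230 227 229 228 229 153]
248 scene0 [211 207 210 208 211 215 210 206 173 123 120 101 103  81  88 104 123 130
 133 140 143 144 147 144 147 129]
248 scene_end [ 90  82  74  71  90 174 183 175 148 111 113  93  95  94  81  88  95  99
 102 104 111 109 110 111 113 106]
```

The vial is back at its original pixels and upright, and the arm is clear of everything. Handing in.

>>> {"method": "jog_arm", "body": {
  "increments": [
    {"tx":10,"ty":0,"tz":-12,"wx":0,"wy":0,"wz":0,"gripper":0.48},
    {"tx":15,"ty":0,"tz":-17,"wx":0,"wy":0,"wz":0,"gripper":0.48},
    {"tx":15,"ty":0,"tz":-17,"wx":0,"wy":0,"wz":0,"gripper":0.48},
    {"tx":15,"ty":0,"tz":-17,"wx":0,"wy":0,"wz":0,"gripper":0.48},
    {"tx":15,"ty":0,"tz":-17,"wx":0,"wy":0,"wz":0,"gripper":0.48}
  ]
}}

```text
time: 26.38
position: [0.5143, -0.0488, 0.1965]
tool_rot: [-2.761, -0.551, -1.04]
ft_force: [0.3, 1.2, 0.4]
grip_width: 0.483
grip_force: 0.0
```

```bash
python3 -c "
from bench import ctrl
print(ctrl.close_job())"
```

```text
the job is handed in; nothing more can be done
None
```

The open vial was dosed with one full pump stroke and is back upright in its rack hole, and the job is handed in at about 26 s; `close_job` returned no verdict, so the result rests on my camera and force checks.

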